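Charge the unlocked grinding jar and lock it

TASK

Pour all seven white grinding balls from the spouted dark metal cup into the steel grinding jar whose red-knobbed locking bolt is drawn out. Then stand the empty cup upright again in the middle of its blue mat and let go of it, and after that push that jar's bolt fully home to lock it. Leave the other jar's bolt home and do not disturb the other things on the bench.

Things in the scene. Friction and masses are not known exactly. Their poses are not given: they have to be found in the camera images.
- cup: loose dark steel cup with a pouring spout, about 0.1 kg, 3 mm walls. Origin: centre of the flat bottom's underside, z up. Box part: x -25 to 27, y -27 to 27, z 0 to 57 mm; grip it across its two flat side walls (facing +y and -y, 54 mm apart; a bead at z 53 to 57 makes 56). The spout points to -x; its floor, 48 mm wide, rises at 35 degrees: tip the cup spout-down by 55 to 65 degrees to empty it
- cup_lip (a point): middle of the spout's pouring lip, at x -64, z 32 mm in the cup's frame (the spout's floor starts at x -23, z 3); the spout's low side walls reach up to z 54 mm
- ball_1: white ceramic grinding ball, 15 mm in diameter, 11 g; origin at its centre; starts in the cup
- ball_2: white ceramic grinding ball, 15 mm in diameter, 11 g; origin at its centre; starts in the cup
- ball_3: white ceramic grinding ball, 15 mm in diameter, 11 g; origin at its centre; starts in the cup
- ball_4: white ceramic grinding ball, 15 mm in diameter, 11 g; origin at its centre; starts in the cup
- ball_5: white ceramic grinding ball, 15 mm in diameter, 11 g; origin at its centre; starts in the cup
- ball_6: white ceramic grinding ball, 15 mm in diameter, 11 g; origin at its centre; starts in the cup
- ball_7: white ceramic grinding ball, 15 mm in diameter, 11 g; origin at its centre; starts in the cup
- mat: round blue mat, 110 mm across, 3 mm thick, fixed; origin at the centre of its underside; the cup starts on it
- station_p: fixed grinding-jar station: grey base plate 150 x 112 x 10 mm (x -97 to +53) with an open round steel jar, 90 mm across outside, 78 inside, rim 60 mm and inner floor 16 mm above the bench. Origin on the jar's axis at bench height. Its locking bolt is on the -x side (towards the robot) in a dark guide block 34 mm tall (x -65 to -43)
- station_q: second station, of the same shape and look as station_p
- station_p_floor (a point): centre of the inner floor of station_p's jar
- bolt_p (a joint): slide bolt of station_p, m: 0 = fully home (locked), up to 0.028 = drawn out along the station's -x. Friction about 2 N, no spring; it stays where it is left. One of the two bolts starts drawn out, by 18 to 26 mm, the other starts home
- bolt_q (a joint): slide bolt of station_q, like bolt_p: 0 = home, up to 0.028 = drawn out; one of the two starts drawn out by 18 to 26 mm, the other starts home
- bolt_p_knob (a point): point on the axis of bolt_p's upright red knob, 45 mm above the bench. The knob is 12 mm across and tops out at 54 mm above the bench; below 27 mm it is a block 12 mm (x) by 24 mm (y). Pushed along the station's +x it goes home
- bolt_q_knob (a point): the same point on bolt_q
- timer: white bench timer, 64 x 64 x 19 mm, bystander
- tape: roll of cream paper tape, 62 mm across, 19 mm, bystander
- marker: blue marker lying down, 135 mm long, 16 mm thick, bystander
- dropper: brown dropper bottle with blue cap, 73 mm tall, bystander
- bottle: white reagent bottle, 39 mm across, 150 mm tall, bystander
Mind the look-alikes: they are no part of the job. What is shaped like the cup but yellow is not meant.

How it is judged:
On the way, in this order (a step that is already met when the one before it is completed fails the run):
1. all seven balls are in the jar whose bolt is drawn, its bolt still drawn (horizontal distance between each of ball_1, ball_2, ball_3, ball_4, ball_5, ball_6, ball_7 and station_p_floor below 0.036 m and z of ball_1 in the frame of station_p_floor between 0 and 0.04 m and z of ball_2 in the frame of station_p_floor between 0 and 0.04 m and z of ball_3 in the frame of station_p_floor between 0 and 0.04 m and z of ball_4 in the frame of station_p_floor between 0 and 0.04 m and z of ball_5 in the frame of station_p_floor between 0 and 0.04 m and z of ball_6 in the frame of station_p_floor between 0 and 0.04 m and z of ball_7 in the frame of station_p_floor between 0 and 0.04 m and value of joint bolt_p above 0.012 m), for 0.2 s.
2. the empty cup stands upright on the middle of its mat, released, the bolt not yet home (horizontal distance between cup and mat below 0.03 m and angle between cup's own z axis and vertical below 0.12 rad and z of cup in the frame of mat below 0.008 m and linear speed of cup below 0.03 m/s and contact force between cup and the fingers below 0.1 N and value of joint bolt_p above 0.008 m), for 0.2 s.
3. that jar's bolt is fully home (value of joint bolt_p below 0.004 m), for 0.2 s.
At the end, for the whole second after the job is handed in: All seven balls lie in the jar whose bolt started drawn; the cup stands upright (within 7 degrees), released and at rest, on the mat, its bottom centre within 30 mm of the mat's centre; that jar's bolt is home within 4 mm and the other jar's bolt is still home within 4 mm (horizontal distance between each of ball_1, ball_2, ball_3, ball_4, ball_5, ball_6, ball_7 and station_p_floor below 0.036 m and z of ball_1 in the frame of station_p_floor between 0 and 0.04 m and z of ball_2 in the frame of station_p_floor between 0 and 0.04 m and z of ball_3 in the frame of station_p_floor between 0 and 0.04 m and z of ball_4 in the frame of station_p_floor between 0 and 0.04 m and z of ball_5 in the frame of station_p_floor between 0 and 0.04 m and z of ball_6 in the frame of station_p_floor between 0 and 0.04 m and z of ball_7 in the frame of station_p_floor between 0 and 0.04 m and horizontal distance between cup and mat below 0.03 m and angle between cup's own z axis and vertical below 0.12 rad and z of cup in the frame of mat below 0.008 m and linear speed of cup below 0.03 m/s and contact force between cup and the fingers below 0.1 N and value of joint each of bolt_p, bolt_q below 0.004 m); the robot touches nothing.
It fails at once if the bolt that was home is pulled out by more than 6 mm (value of joint bolt_q above 0.006 m).
It fails at once if a bystander (timer, tape, marker, dropper bottle, white bottle) is moved by more than 30 mm (distance of any of timer, tape, marker, dropper, bottle from where it was at the start of the episode above 0.03 m).
It also fails if it takes over 72 s, if anything falls off the work surface, if the arm or the gripper's body presses on something with over 40 N, if the wrist force passes 120 N, or if a joint passes its speed limit or range.

ROBOT

A 6-joint arm with a two-finger parallel gripper is mounted at the origin on a cart in front of the work surface, level with it; the furniture and walls round the work are solid. World frame = base frame: x ahead of the robot, y to its left, z up, the work surface at z = 0. Lengths are in m, angles in rad, forces in N, time in s.
With the tool pointing down it reaches from about 0.3 to 0.875 m from the base axis. Payload 4.2 kg.
Tool frame: the origin (TCP) lies at the centre of the arm's flange, where the gripper is bolted on; the fingertips stand 173 mm ahead of it and the grasp point (between the pads) lies 155 mm ahead of it; z points along the fingers, y is the direction in which the jaws open and shut (so a half turn about z gives the same grasp; the last joint's range is limited). The gripper opens to 85 mm and grips with 20 to 120 N. Pads are 22 mm wide; open, the fingers measure 114 mm over their backs; the gripper's body (76 mm by 85 mm) begins 54 mm behind the grasp point. The pads swing forward as they close: fully open they stand 13 mm farther back than shut.
Start: joints at [1.242, 0.32, 1.565, -0, 1.257, -0.02], TCP at [0.175, 0.548, 0.405] pointing down, gripper open.
Joint ranges: [-3.11, 3.11], [-0.84, 2.01], [0.21, 2.61], [-1.34, 4.49], [0.05, 2.63], [-2.56, 2.56]. Speed limits (rad/s): [2.57, 2.57, 3.14, 3.14, 3.14, 3.14].

INTERFACE

Orientations are given as a unit quaternion [w, x, y, z].
In Python, from rig import ctrl gives the robot as it stands.
- The arm moves only by the tool step_arm, never from a script. Its argument "motion" is one flat list of numbers, 6 for each row, row after row: the shift along the tool's x, y, z in mm, then the turn, a rotation vector about the tool's x, y, z in rad. A call has 1 to 10 rows; each row shifts and turns the pose as measured when the row begins, along the tool's axes as they then stand; what a row does not reach is not made up. A row lasts 1/8 s, in which the tool goes at most 62.5 mm and 10.7 degrees, less where a joint would pass 70% of its speed; a pose out of reach is approached as far as the arm can. A call is refused whole if a number of a shift passes 62.5 or a number of a turn 0.188, either way. A call with a gripper value outside its range is refused whole. "hand" is the finger opening in mm, from 0 to 85.4, set as the call begins (left out, the last holds). The fingers move at their own pace and stop on an object; "grip_force" is the grip in N (left out, the last holds). Time passes only in rows, so rows that do not move let the fingers close. It gives the time, the measured TCP pose, the force and the opening at its end, in the units of the state.
- ctrl.sense(): the state, without advancing time (a new reading comes with each control period).
- ctrl.snapshot(name): name is "side" or "top"; returns the picture (420x560x3 uint8, red, green, blue); there is no depth.
- ctrl.camera_info(name): a dict with "K" (3x3 intrinsics, pixels), "extrinsics" (4x4, takes a point from camera to world coordinates). Camera axes: x right, y down, z forward; pixel columns grow to the right and rows downward; lengths in m; the calibration is good to about 2 mm. A picture is of the moment at which its call begins. camera_info takes no time and is no camera call.
- ctrl.sign_off(): hands the job in, once; it reports no verdict.
The state is a dict: "time": time; "qpos": joint angles; "qd": joint speeds; "effort": joint torques, N m; "eef_pos": TCP position; "eef_rot": TCP orientation; "ft_force": force on the tool from outside, world axes, zero at the start; "moment": the same for the moment, N m; "opening": opening from 0.0 (shut) to 1.0 (fully open).
Only numpy, scipy, OpenCV 4.12 (cv2) and the standard library are available. Lean on these libraries where they do the work, as an engineer would, in place of code of your own. Each camera call takes 0.05 s, during which the arm holds its last target.

## Working session

There is one attempt and no reset: what is moved stays moved. The work goes in short steps, Python scripts to look and compute and a tool call to move; the robot and the scene stay as the last step left them, time stands still between calls to the robot, and variables do not carry over. Pictures are saved under pics/ and viewed, and the job is handed in when it is done.

Besides the shell and the picture viewer there is one more tool, called as a command line: name --argument value ..., lists and objects as JSON in quotes. step_arm: Moves the arm, as the interface text tells. Its arguments: {"type":"object","properties":{"motion":{"type":"array","items":{"type":"number"}},"hand":{"type":"number"},"grip_force":{"type":"number"}},"required":["motion"]}

```bash
ls; mkdir -p pics; python3 - <<'E'
from rig import ctrl
import cv2
print(ctrl.sense())
for n in ("side","top"):
    im=ctrl.snapshot(n); cv2.imwrite(f"pics/{n}0.png",im[:,:,::-1])
    print(n,ctrl.camera_info(n))
E
```

```text
pics
{'time': 0.0, 'qpos': array([ 1.24198514e+00,  3.20303329e-01,  1.56567145e+00,  2.74061308e-05,
        1.25736627e+00, -1.99928250e-02]), 'qd': array([ 0.00018393, -0.00051876,  0.0019521 ,  0.00020339, -0.00168828,
        0.0014263 ]), 'effort': array([ 2.43918163e-03, -4.15508759e+01, -2.34162784e+01,  1.51247827e-04,
        7.94675929e-03, -2.86328179e-05]), 'eef_pos': array([0.17470161, 0.5476499 , 0.40387836]), 'eef_rot': array([-1.64524301e-04,  1.53800462e-01,  9.88101540e-01, -8.58675768e-04]), 'ft_force': array([ 0.92689309, -0.01185982,  0.15626732]), 'moment': array([ 0.01151393, -0.00155516,  0.01469941]), 'opening': 0.9999892758237938}
side {'K': array([[433.46632956,   0.        , 281.33761646],
       [  0.        , 433.46632956, 207.43833473],
       [  0.        ,   0.        ,   1.        ]]), 'extrinsics': array([[ 0.87459395, -0.26940712,  0.40311936,  0.16708627],
       [-0.48464943, -0.51002681,  0.71062478, -0.67052909],
       [ 0.0141543 , -0.81687971, -0.57663437,  0.60941039],
       [ 0.        ,  0.        ,  0.        ,  1.        ]])}
top {'K': array([[395.13296416,   0.        , 276.47692061],
       [  0.        , 395.13296416, 213.86802018],
       [  0.        ,   0.        ,   1.        ]]), 'extrinsics': array([[ 0.01177475, -0.98929805,  0.14543291,  0.45897898],
       [-0.99982537, -0.00953757,  0.0160706 , -0.00114569],
       [-0.01451154, -0.14559674, -0.98923759,  0.91576369],
       [ 0.        ,  0.        ,  0.        ,  1.        ]])}
```

View pics/side0.png

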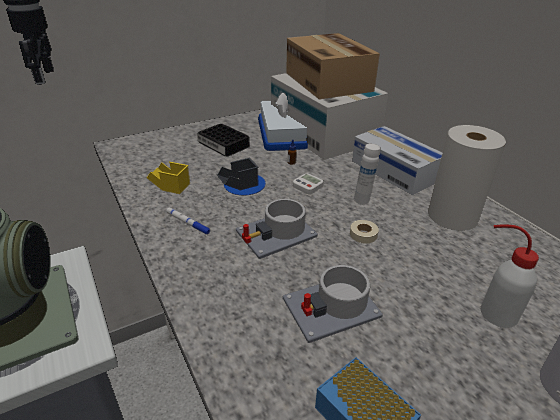

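View pics/top0.png

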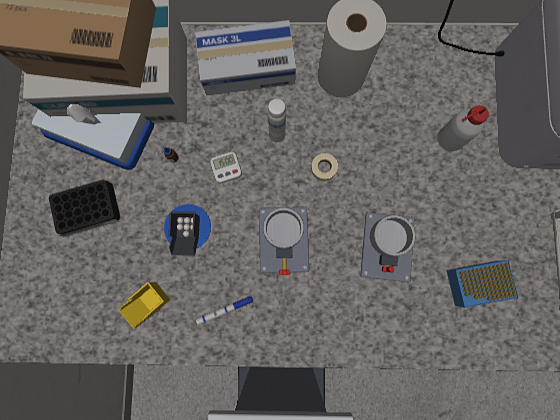

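```bash
python3 - <<'E'
import cv2
t=cv2.imread("pics/top0.png"); s=cv2.imread("pics/side0.png")
cv2.imwrite("pics/c1.png",cv2.resize(t[190:290,150:320],None,fx=4.7,fy=4.7,interpolation=cv2.INTER_CUBIC))
cv2.imwrite("pics/c2.png",cv2.resize(s[145:255,205:325],None,fx=5.4,fy=5.4,interpolation=cv2.INTER_CUBIC))
cv2.imwrite("pics/c3.png",cv2.resize(t[195:290,340:430],None,fx=5,fy=5,interpolation=cv2.INTER_CUBIC))
E
```

```text
(no output)
```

View pics/c1.png

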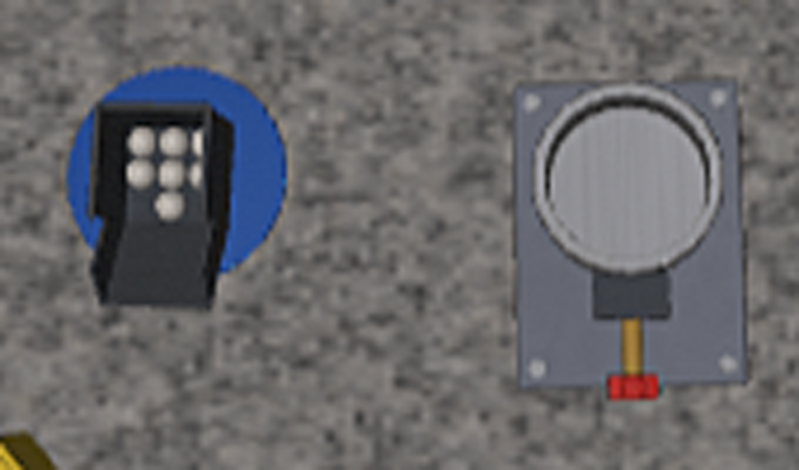

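View pics/c2.png

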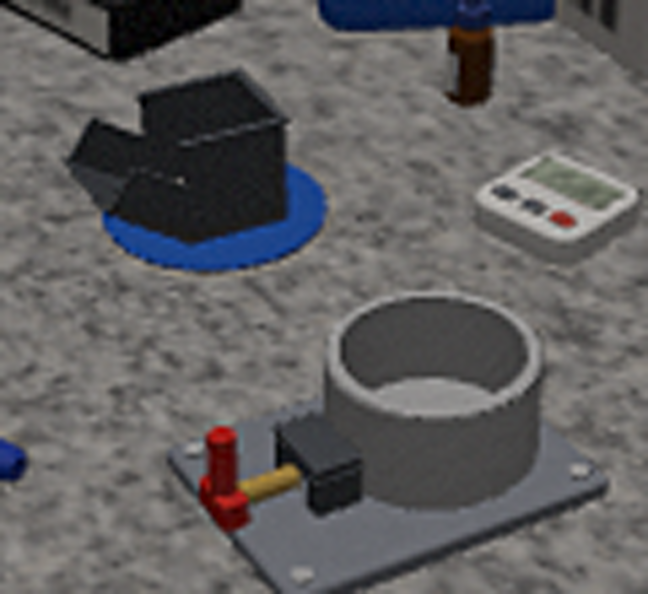

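View pics/c3.png

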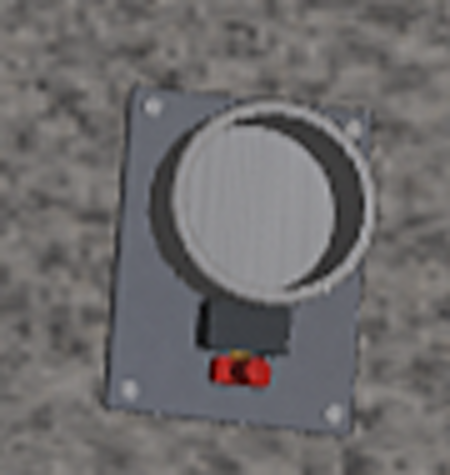

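```bash
cat > h.py <<'E'
from rig import ctrl
import numpy as np
def cam(n):
    c=ctrl.camera_info(n); return c["K"],c["extrinsics"]
def ray(n,u,v):
    K,E=cam(n); d=E[:3,:3]@np.linalg.inv(K)@[u,v,1]; return E[:3,3],d/np.linalg.norm(d)
def onz(n,u,v,z):
    o,d=ray(n,u,v); return o+d*(z-o[2])/d[2]
def tri(t,s):
    o1,d1=ray("top",*t);o2,d2=ray("side",*s)
    A=np.stack([d1,-d2],1); k=np.linalg.lstsq(A,o2-o1,rcond=None)[0]
    p=o1+k[0]*d1;q=o2+k[1]*d2; return (p+q)/2,np.linalg.norm(p-q)
def proj(n,p):
    K,E=cam(n); q=E[:3,:3].T@(np.array(p)-E[:3,3]); q=K@q; return q[:2]/q[2]
E
python3 - <<'E'
from h import *
np.set_printoptions(precision=4,suppress=True)
T=lambda x,y:(150+x/4.7-.4,190+y/4.7-.4)
S=lambda x,y:(205+x/5.4-.4,145+y/5.4-.4)
for n,t,s in [("cup +y+x rim",(98,104),(240,70)),("cup -y+x rim",(212,106),(287,121)),("lip +y",(100,300),(70,160)),("lip -y",(212,306),(115,210)),("mat c",(176,172),(215,222)),("jar rim c",(627,180),(435,354)),("jar floor",(625,180),(437,400)),("knob top",(632,383),(221,436)),
 ("plate -x+y",(523,387),(170,458)),("plate +x-y",(735,80),(607,482)),("plate +x+y",(515,86),None),("plate -x-y",(745,380),None)]:
    if s: p,e=tri(T(*t),S(*s)); print(n,p,"err",round(e,4))
    for z in (0.003,0.010,0.06): print("    z",z,onz("top",*T(*t),z)[:2], onz("side",*S(*s),z)[:2] if s else "")
E
```

```text
cup +y+x rim [0.5874 0.2465 0.0586] err 0.0003
    z 0.003 [0.5958 0.2625] [0.6297 0.3392]
    z 0.01 [0.5948 0.2605] [0.6243 0.3276]
    z 0.06 [0.5873 0.2461] [0.5862 0.2443]
cup -y+x rim [0.5868 0.1933 0.0575] err 0.001
    z 0.003 [0.5954 0.2054] [0.6276 0.2787]
    z 0.01 [0.5943 0.2038] [0.6223 0.2678]
    z 0.06 [0.5869 0.1925] [0.5843 0.1895]
lip +y [0.4973 0.2484 0.0317] err 0.0002
    z 0.003 [0.4984 0.2566] [0.5138 0.2941]
    z 0.01 [0.4981 0.2546] [0.5098 0.2829]
    z 0.06 [0.496  0.2405] [0.4812 0.2034]
lip -y [0.4961 0.1938 0.0342] err 0.0027
    z 0.003 [0.4961 0.2012] [0.5152 0.24  ]
    z 0.01 [0.4958 0.1997] [0.5112 0.2295]
    z 0.06 [0.4938 0.1886] [0.4825 0.1544]
mat c [ 0.5625  0.2254 -0.0096] err 0.0022
    z 0.003 [0.5621 0.2219] [0.5535 0.2076]
    z 0.01 [0.5613 0.2202] [0.549  0.1975]
    z 0.06 [0.5557 0.208 ] [0.5172 0.1251]
jar rim c [ 0.5551 -0.0022  0.0568] err 0.0015
    z 0.003 [ 0.5604 -0.0019] [0.5937 0.0626]
    z 0.01 [ 0.5596 -0.0019] [0.5887 0.0541]
    z 0.06 [ 0.5541 -0.0018] [ 0.5536 -0.0063]
jar floor [ 0.5576 -0.0011  0.0319] err 0.0009

[... 161 characters left out ...]
46  0.0509] err 0.0021
    z 0.003 [ 0.4611 -0.0052] [0.4841 0.053 ]
    z 0.01 [ 0.4611 -0.0052] [0.4805 0.0446]
    z 0.06 [ 0.461 -0.005] [ 0.4543 -0.0151]
plate -x+y [0.4585 0.0478 0.0042] err 0.0003
    z 0.003 [0.4586 0.0478] [0.4589 0.0493]
    z 0.01 [0.4586 0.0474] [0.4556 0.041 ]
    z 0.06 [0.4586 0.0447] [ 0.4315 -0.0184]
plate +x-y [ 0.6096 -0.0546  0.0071] err 0.0014
    z 0.003 [ 0.611  -0.0551] [ 0.6119 -0.0502]
    z 0.01 [ 0.6098 -0.0547] [ 0.6068 -0.0573]
    z 0.06 [ 0.6015 -0.0518] [ 0.5701 -0.1085]
    z 0.003 [0.6069 0.0544] 
    z 0.01 [0.6058 0.0539] 
    z 0.06 [0.5977 0.0509] 
    z 0.003 [ 0.4632 -0.0601] 
    z 0.01 [ 0.4632 -0.0597] 
    z 0.06 [ 0.463  -0.0564]
```

Dark spouted cup on the blue mat at top (183,232) is the one meant. The yellow one at (143,305) is the look-alike. Station at top (284,240) shows the yellow rod of a drawn bolt, so it is station_p. The one at (388,245) is home. Measured positions:
- Cup: about (0.560, 0.220), yaw about −0.01, rim z 0.058 (expected 0.060).
- Jar axis: about (0.555, −0.002).

Next I move over the cup.

step_arm --motion '[0,0,0,0,0,-0.148,0,0,0,0,0,-0.148,-42,-36,5,0,0,0,-42,-36,5,0,0,0,-42,-36,5,0,0,0,-42,-36,5,0,0,0,-42,-36,5,0,0,0,-42,-36,5,0,0,0,-42,-36,5,0,0,0,-42,-36,5,0,0,0]' --hand 85 --grip_force 40

```text
time: 1.35
eef_pos: [0.5174, 0.2531, 0.3593]
eef_rot: [-0.002, -0.003, 1.0, -0.002]
ft_force: [0.6, 1.1, 0.3]
opening: 0.997
```

```bash
cat >> h.py <<'E'
from scipy.spatial.transform import Rotation as Ro
np.set_printoptions(precision=4,suppress=True)
def pose():
    s=ctrl.sense(); w,x,y,z=s["eef_rot"]; return s,s["eef_pos"],Ro.from_quat([x,y,z,w])
def goto(grasp,tilt,yaw,lever=0.155):
    "report tool-frame shift (mm) and turn to put grasp point there; tilt = spout-down forward lean"
    s,p,R=pose()
    Rt=Ro.from_euler('z',yaw)*Ro.from_euler('y',-tilt)*Ro.from_matrix(np.array([[-1,0,0],[0,1,0],[0,0,-1.]]))
    tp=np.array(grasp)-lever*Rt.as_matrix()[:,2]
    print("t",round(s["time"],2),"q",s["qpos"],"open",round(s["opening"],3),"F",s["ft_force"])
    print("tcp",p,"grasp now",p+lever*R.as_matrix()[:,2],"tool z",R.as_matrix()[:,2],"tool y",R.as_matrix()[:,1])
    print("target tcp",tp,"shift mm",R.inv().apply(tp-p)*1000,"turn",(R.inv()*Rt).as_rotvec())
E
python3 - <<'E'
from h import *
goto([.560,.220,.15],0,-0.012)
E
```

```text
t 1.35 q [ 0.4356  0.3542  1.6316 -0.0029  1.1615 -1.1397] open 0.997 F [0.5534 1.0719 0.2957]
tcp [0.5174 0.2531 0.3593] grasp now [0.5168 0.2523 0.2043] tool z [-0.004  -0.0048 -1.    ] tool y [-0.0057  1.     -0.0048]
target tcp [0.56  0.22  0.305] shift mm [-42.5963 -33.0501  54.2637] turn [-0.0048 -0.004   0.0177]
```

step_arm --motion '[-21,-17,10,-0.005,-0.004,0.018,-21,-16,10,0,0,0,0,0,30,0,0,0,0,0,0,0,0,0]'

```text
time: 1.85
eef_pos: [0.5633, 0.2145, 0.3056]
eef_rot: [-0.001, 0.01, 1.0, -0.001]
ft_force: [-0.4, 0.3, 0.4]
opening: 0.996
```

```bash
python3 - <<'E'
from h import *
import cv2
goto([.560,.220,.037],0,-0.012)
im=ctrl.snapshot("side"); cv2.imwrite("pics/s1.png",cv2.resize(im[60:260,150:350,::-1],None,fx=3,fy=3,interpolation=cv2.INTER_CUBIC))
im=ctrl.snapshot("top"); cv2.imwrite("pics/t1.png",cv2.resize(im[150:300,120:270,::-1],None,fx=3.8,fy=3.8,interpolation=cv2.INTER_CUBIC))
E
```

```text
t 1.85 q [ 0.3449  0.4388  1.6418 -0.0004  1.064  -1.2058] open 0.996 F [-0.3603  0.2575  0.3768]
tcp [0.5633 0.2145 0.3056] grasp now [0.5629 0.2143 0.1506] tool z [-0.0027 -0.0013 -1.    ] tool y [ 0.0199  0.9998 -0.0014]
target tcp [0.56  0.22  0.192] shift mm [  3.1208   5.5422 113.6363] turn [-0.0014 -0.0027 -0.0079]
```

View pics/s1.png

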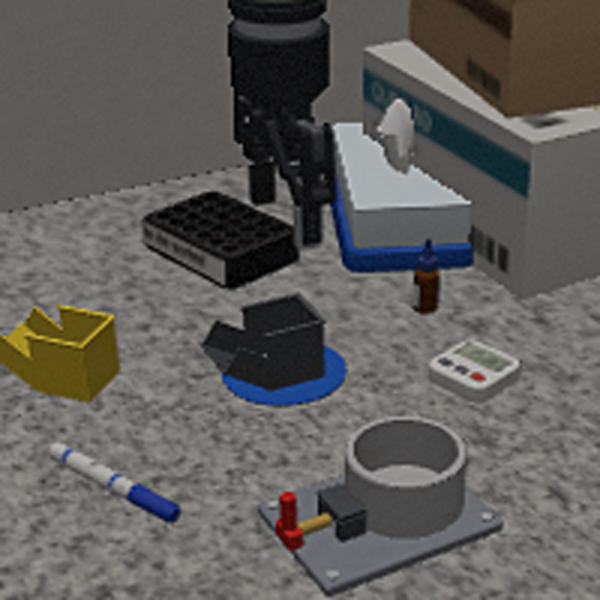

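View pics/t1.png

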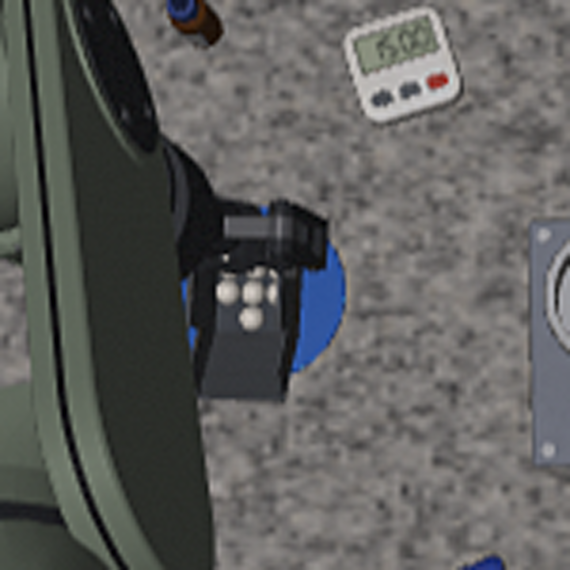

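The side picture shows the open gripper above the cup (cup at crop (285,340)). The top picture shows the jaws straddling it and the balls at (240,290). Descending.

step_arm --motion '[3,5.5,20,0,0,-0.008,0,0,30,0,0,0,0,0,25,0,0,0,0,0,15,0,0,0,0,0,0,0,0,0]'

```text
time: 2.58
eef_pos: [0.5634, 0.2243, 0.2247]
eef_rot: [0.009, 0.004, 1.0, 0.003]
ft_force: [-0.7, -0.1, -1.2]
opening: 0.996
```

```bash
python3 - <<'E'
from h import *
goto([.560,.220,.037],0,-0.012)
E
```

```text
t 2.58 q [ 0.36    0.5244  1.7305 -0.0004  0.8675 -1.2032] open 0.996 F [-0.6561 -0.1209 -1.1552]
tcp [0.5634 0.2243 0.2247] grasp now [0.5663 0.2253 0.0697] tool z [ 0.0181  0.0065 -0.9998] tool y [0.0073 1.     0.0066]
target tcp [0.56  0.22  0.192] shift mm [ 4.0041 -4.537  32.5616] turn [0.0066 0.0181 0.0047]
```

step_arm --motion '[4,-4.5,10,0.007,0.018,0.005,0,0,12,0,0,0,0,0,0,0,0,0]'

```text
time: 2.95
eef_pos: [0.56, 0.22, 0.2035]
eef_rot: [0.001, 0.006, 1.0, 0.0]
ft_force: [0.5, -1.1, 0.1]
opening: 0.993
```

```bash
python3 - <<'E'
from h import *
goto([.560,.220,.037],0,-0.012)
E
```

```text
t 2.95 q [ 0.3552  0.5469  1.7558 -0.0005  0.8362 -1.2027] open 0.993 F [ 0.4653 -1.0751  0.0599]
tcp [0.56   0.22   0.2035] grasp now [0.5604 0.22   0.0485] tool z [ 0.0027  0.0006 -1.    ] tool y [0.0125 0.9999 0.0006]
target tcp [0.56  0.22  0.192] shift mm [ 0.029   0.0378 11.4893] turn [ 0.0006  0.0027 -0.0005]
```

step_arm --motion '[0,0,12,0,0.002,0,0,0,0,0,0,0]'

```text
time: 3.2
eef_pos: [0.5602, 0.2199, 0.1909]
eef_rot: [0.0, 0.006, 1.0, 0.0]
ft_force: [-0.3, -0.1, 0.8]
opening: 0.995
```

step_arm --motion '[0,0,0,0,0,0,0,0,0,0,0,0,0,0,0,0,0,0,0,0,0,0,0,0,0,0,0,0,0,0,0,0,0,0,0,0]' --hand 40 --grip_force 40

```text
time: 3.95
eef_pos: [0.5603, 0.22, 0.1911]
eef_rot: [0.001, 0.006, 1.0, 0.001]
ft_force: [0.7, 0.1, -1.0]
opening: 0.626
```

```bash
python3 - <<'E'
from h import *
goto([.560,.220,.10],0,-0.012)
E
```

```text
t 3.95 q [ 0.3549  0.563   1.765   0.0006  0.8119 -1.2036] open 0.626 F [ 0.7453  0.1399 -1.0133]
tcp [0.5603 0.22   0.1911] grasp now [0.5606 0.2201 0.0361] tool z [ 0.0015  0.001  -1.    ] tool y [0.0127 0.9999 0.001 ]
target tcp [0.56  0.22  0.255] shift mm [  0.237    0.0718 -63.8801] turn [ 0.001   0.0015 -0.0007]
```

Gripped (0.626 × 85.4 ≈ 53.5 mm, matching the 54 mm walls). Lifting.

step_arm --motion '[0,0,-8,0,0,0,0,0,-16,0,0,0,0,0,-22,0,0,0,0,0,-25,0,0,0,0,0,-25,0,0,0,0,0,-20,0,0,0,0,0,-10,0,0,0,0,0,0,0,0,0]'

```text
time: 4.95
eef_pos: [0.5597, 0.2197, 0.3281]
eef_rot: [0.003, 0.006, 1.0, 0.002]
ft_force: [0.3, -0.1, -1.3]
opening: 0.628
```

```bash
python3 - <<'E'
from h import *
import cv2
goto([.60,.0,.17],0,0.0)
im=ctrl.snapshot("side"); cv2.imwrite("pics/s2.png",cv2.resize(im[60:260,150:350,::-1],None,fx=3,fy=3,interpolation=cv2.INTER_CUBIC))
E
```

```text
t 4.95 q [ 0.3548  0.4146  1.6198  0.0005  1.0996 -1.2035] open 0.628 F [ 0.2722 -0.0818 -1.3402]
tcp [0.5597 0.2197 0.3281] grasp now [0.5608 0.2202 0.1731] tool z [ 0.007  0.003 -1.   ] tool y [0.0126 0.9999 0.0031]
target tcp [0.6   0.    0.325] shift mm [ -43.0381 -219.2       2.675 ] turn [ 0.0031  0.007  -0.0126]
```

View pics/s2.png

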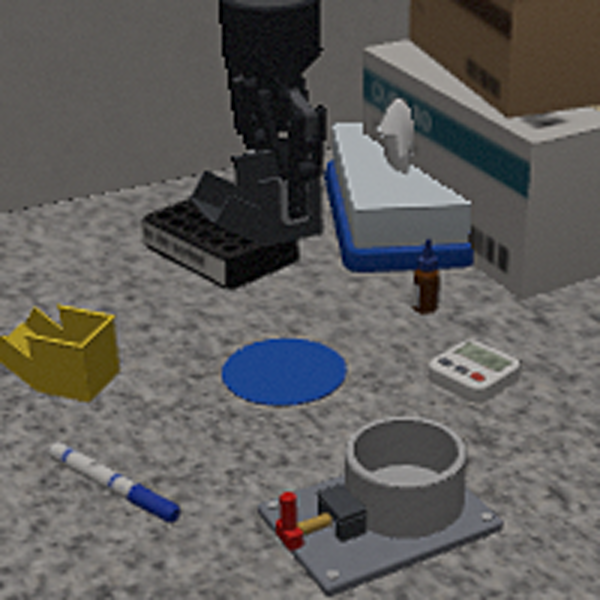

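The picture shows the cup held level, with the mat bare at crop (284,371). Moving over station_p's jar.

step_arm --motion '[-4,-12,0,0.003,0.007,-0.012,-8,-24,2,0,0,0,-10,-34,2,0,0,0,-11,-38,3,0,0,0,-11,-38,3,0,0,0,-10,-34,3,0,0,0,-8,-24,2,0,0,0,-5,-14,0,0,0,0,0,0,0,0,0,0]'

```text
time: 6.12
eef_pos: [0.6281, -0.0107, 0.3028]
eef_rot: [-0.01, -0.001, 1.0, -0.002]
ft_force: [0.2, 1.4, -1.6]
opening: 0.627
```

```bash
cat >> h.py <<'E'
def lip():
    s,p,R=pose(); z=R.as_matrix()[:,2]
    return p+R.apply([.064,0,.156]), np.degrees(np.arctan2(z[0],-z[2]))
E
python3 - <<'E'
from h import *
goto([.629,-.002,.155],0,0.0); print(lip())
print("mat", onz("side",244.3,183.3,.003))
E
```

```text
t 6.12 q [-0.0341  0.4814  1.5758 -0.0059  1.1039 -1.6047] open 0.627 F [ 0.2432  1.4478 -1.6103]
tcp [ 0.6281 -0.0107  0.3028] grasp now [ 0.625  -0.0114  0.1478] tool z [-0.0196 -0.0046 -0.9998] tool y [-0.0025  1.     -0.0046]
target tcp [ 0.629 -0.002  0.31 ] shift mm [-0.8284  8.6806 -7.2687] turn [-0.0046 -0.0196  0.0025]
(array([ 0.561 , -0.0116,  0.1481]), np.float64(-1.1236935570709523))
mat [0.5582 0.2185 0.003 ]
```

step_arm --motion '[-1,8.5,-4,-0.005,-0.02,0.002,0,0,0,0,0,0,7.8,0,-3.2,0,-0.05,0,15.6,0,-6.4,0,-0.1,0,15.6,0,-6.4,0,-0.1,0,15.6,0,-6.4,0,-0.1,0,7.8,0,-3.2,0,-0.05,0,0,0,0,0,0,0]'

```text
time: 7.12
eef_pos: [0.5596, 0.0058, 0.3235]
eef_rot: [0.205, -0.005, 0.979, 0.002]
ft_force: [-0.2, 0.7, -1.4]
opening: 0.63
```

```bash
python3 - <<'E'
from h import *
import cv2
L,a=lip(); print(L,a)
goto([.61,-.002,.131],np.radians(a),0.0)
im=ctrl.snapshot("side"); cv2.imwrite("pics/s3.png",cv2.resize(im[100:300,200:400,::-1],None,fx=3,fy=3,interpolation=cv2.INTER_CUBIC))
im=ctrl.snapshot("top"); cv2.imwrite("pics/t3.png",cv2.resize(im[150:300,200:350,::-1],None,fx=4,fy=4,interpolation=cv2.INTER_CUBIC))
E
```

```text
[0.5634 0.0062 0.155 ] 23.61636298996426
t 7.12 q [-0.0135  0.2875  1.8689  0.0227  0.5732 -1.6115] open 0.63 F [-0.2496  0.6766 -1.3564]
tcp [0.5596 0.0058 0.3235] grasp now [0.6217 0.0068 0.1815] tool z [ 0.4006  0.0069 -0.9162] tool y [-0.0113  0.9999  0.0026]
target tcp [ 0.5479 -0.002   0.273 ] shift mm [30.9986 -7.7515 41.5663] turn [0.0069 0.     0.0093]
```

View pics/s3.png

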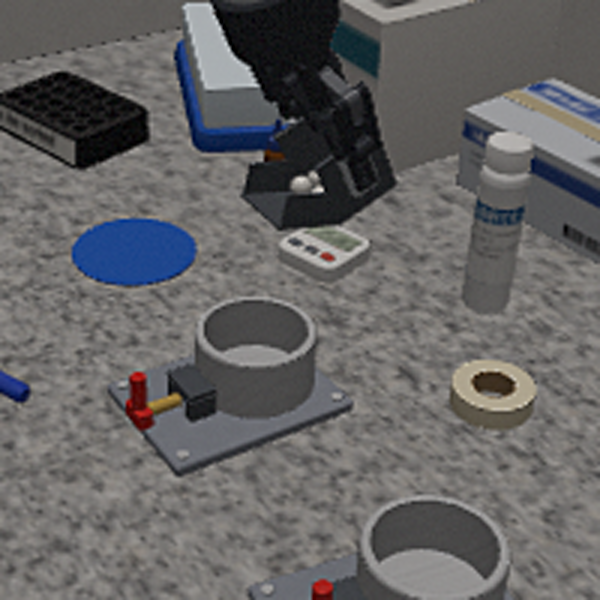

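View pics/t3.png

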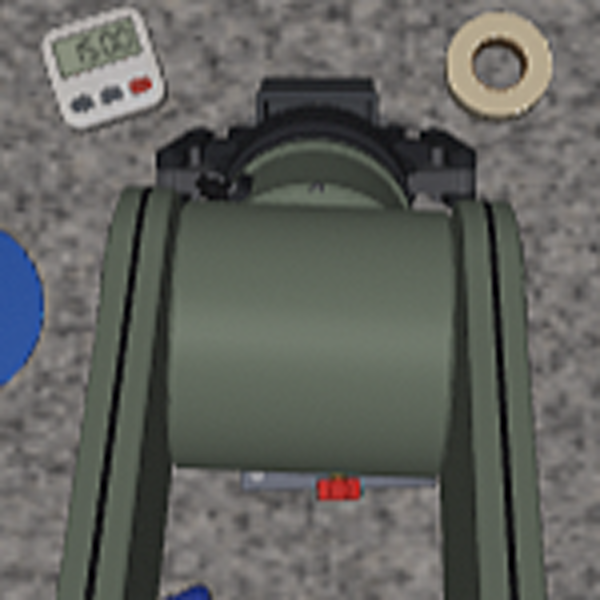

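The side picture shows the cup tilted over the jar with balls pooled at the spout, crop (303,185). I need to check that the final tilt respects q5 ≥ 0.05, so I fit a planar arm model to the readings so far.

```bash
cat > kin.py <<'E'
import numpy as np
from scipy.optimize import least_squares
D=[(.3203,1.5657,1.2574,.1747,.5476,.4039),(.3542,1.6316,1.1615,.5174,.2531,.3593),(.4388,1.6418,1.064,.5633,.2145,.3056),(.5244,1.7305,.8675,.5634,.2243,.2247),
(.5469,1.7558,.8362,.56,.22,.2035),(.563,1.765,.8119,.5603,.22,.1911),(.4146,1.6198,1.0996,.5597,.2197,.3281),(.4814,1.5758,1.1039,.6281,-.0107,.3028),(.2875,1.8689,.5732,.5596,.0058,.3235)]
A=[];b=[]
s,c=np.sin,np.cos
def rows(a2,a3,a5):
    f=a2+a3; g=f+a5
    return [1,0,s(a2),s(f),c(f),s(g)],[0,1,c(a2),c(f),-s(f),c(g)]
for a2,a3,a5,x,y,z in D:
    r1,r2=rows(a2,a3,a5); A+=[r1,r2]; b+=[np.hypot(x,y),z]
A=np.array(A);b=np.array(b)
lam=1e-5
P=np.linalg.lstsq(A,b,rcond=None)[0]
def ik(r,z,tilt):
    g=np.pi-tilt
    def fn(q):
        r1,r2=rows(q[0],q[1],g-q[0]-q[1]); return [np.dot(r1,P)-r,np.dot(r2,P)-z]
    so=least_squares(fn,[.2,1.9]); q=so.x; return q[0],q[1],g-q.sum(),so.cost
if __name__=="__main__":
    np.set_printoptions(precision=4,suppress=True)
    print(P,np.abs(A@P-b).max(), np.linalg.svd(A)[1])
    L=np.array([.565,.08])
    for lz in (.075,.085,.1):
     for lx in (.56,.575):
      for t in (24,35,45,50,55,60):
        th=np.radians(t); xh=np.array([c(th),s(th)]); zh=np.array([-s(th),c(th)])
        tcp=np.array([lx,lz])+.064*xh+.156*zh
        print(lz,lx,t,tcp,np.round(ik(*tcp,th),3))
E
python3 kin.py
```

```text
[0.0002 0.1405 0.5912 0.417  0.0249 0.1449] 7.39357122158113e-05 [5.8938 4.3501 0.4324 0.301  0.2303 0.0937]
0.075 0.56 24 [0.555  0.2435] [0.381 1.979 0.363 0.   ]
0.075 0.56 35 [0.5229 0.2395] [0.339 2.122 0.069 0.   ]
0.075 0.56 45 [0.4949 0.2306] [ 0.331  2.251 -0.226  0.   ]
0.075 0.56 50 [0.4816 0.2243] [ 0.341  2.315 -0.387  0.   ]
0.075 0.56 55 [0.4689 0.2169] [ 0.362  2.377 -0.557  0.   ]
0.075 0.56 60 [0.4569 0.2084] [ 0.397  2.437 -0.739  0.   ]
0.075 0.575 24 [0.57   0.2435] [0.4   1.945 0.378 0.   ]
0.075 0.575 35 [0.5379 0.2395] [0.357 2.089 0.084 0.   ]
0.075 0.575 45 [0.5099 0.2306] [ 0.347  2.219 -0.21   0.   ]
0.075 0.575 50 [0.4966 0.2243] [ 0.356  2.282 -0.369  0.   ]
0.075 0.575 55 [0.4839 0.2169] [ 0.376  2.344 -0.538  0.   ]
0.075 0.575 60 [0.4719 0.2084] [ 0.408  2.403 -0.716  0.   ]
0.085 0.56 24 [0.555  0.2535] [0.367 1.968 0.388 0.   ]
0.085 0.56 35 [0.5229 0.2495] [0.323 2.111 0.097 0.   ]
0.085 0.56 45 [0.4949 0.2406] [ 0.311  2.241 -0.196  0.   ]
0.085 0.56 50 [0.4816 0.2343] [ 0.319  2.304 -0.354  0.   ]
0.085 0.56 55 [0.4689 0.2269] [ 0.338  2.366 -0.5
[... 414 characters left out ...]
-0.681  0.   ]
0.1 0.56 24 [0.555  0.2685] [0.347 1.951 0.425 0.   ]
0.1 0.56 35 [0.5229 0.2645] [0.299 2.094 0.138 0.   ]
0.1 0.56 45 [0.4949 0.2556] [ 0.282  2.224 -0.15   0.   ]
0.1 0.56 50 [0.4816 0.2493] [ 0.287  2.287 -0.306  0.   ]
0.1 0.56 55 [0.4689 0.2419] [ 0.303  2.35  -0.471  0.   ]
0.1 0.56 60 [0.4569 0.2334] [ 0.331  2.411 -0.648  0.   ]
0.1 0.575 24 [0.57   0.2685] [0.366 1.918 0.439 0.   ]
0.1 0.575 35 [0.5379 0.2645] [0.318 2.062 0.151 0.   ]
0.1 0.575 45 [0.5099 0.2556] [ 0.301  2.192 -0.136  0.   ]
0.1 0.575 50 [0.4966 0.2493] [ 0.304  2.256 -0.291  0.   ]
0.1 0.575 55 [0.4839 0.2419] [ 0.319  2.318 -0.455  0.   ]
0.1 0.575 60 [0.4719 0.2334] [ 0.344  2.379 -0.629  0.   ]
```

Tilting straight forward would drive q5 below its range (about −0.7 at 60°). I build the full model and test tilting sideways instead, with the spout towards +y and the tool leaning to +y.

```bash
cat > fk.py <<'E'
import numpy as np
from scipy.spatial.transform import Rotation as Ro
from scipy.optimize import least_squares
from kin import P
r0,z0,L2,L3,o,d6=P
def fk(q):
    E=lambda a,t:Ro.from_euler(a,t)
    A=E('z',q[0]); B=A*E('y',q[1]); C=A*E('y',q[1]+q[2])
    D=C*E('z',q[3])*E('y',q[4])
    T=D*E('z',q[5]+np.pi/2)
    p=np.array([0,0,z0])+A.apply([r0,0,0])+B.apply([0,0,L2])+C.apply([o,0,L3])+D.apply([0,0,d6])
    return p,T
def ik(p,T,q0):
    def f(q):
        a,R=fk(q); return np.r_[(a-p)*5,(R.inv()*T).as_rotvec()]
    s=least_squares(f,q0,bounds=([-3.11,-.84,.21,-1.34,.05,-2.56],[3.11,2.01,2.61,4.49,2.63,2.56])); return s.x,s.cost
def target(lipxyz,tilt,spout_az):
    "tool pose with lip at lipxyz, tilt spout-down, spout azimuth"
    d=np.array([np.cos(spout_az),np.sin(spout_az),0]); u=np.array([0,0,1.])
    tx=np.cos(tilt)*d-np.sin(tilt)*u        # tool x = cup -x
    tz=-(np.sin(tilt)*d+np.cos(tilt)*u)
    ty=np.cross(tz,tx); R=Ro.from_matrix(np.stack([tx,ty,tz],1))
    return np.array(lipxyz)-R.apply([.064,0,.156]),R
E
python3 - <<'E'
from h import *
from fk import *
s,p,R=pose(); a,T=fk(s["qpos"]); print(p-a,(R.inv()*T).as_rotvec())
for az in (90,110,130):
  q=np.array([-.1,.43,1.58,0,1.1,0.])
  for lz,t in ((.16,0),(.12,15),(.11,30),(.09,40),(.08,50),(.075,60),(.075,65)):
    d=np.array([np.cos(np.radians(az)),np.sin(np.radians(az)),0])
    pp,RR=target(np.array([.555,-.002,lz])-.01*d,np.radians(t),np.radians(az)); q,c=ik(pp,RR,q); print(az,t,pp,q,round(c,6))
E
```

```text
[-0.      0.0115  0.    ] [ 0. -0.  0.]
90 0 [ 0.555 -0.076  0.316] [-0.1361  0.3672  1.7313 -0.      1.0431 -0.1361] 0.0
90 15 [ 0.555  -0.0334  0.2872] [ 0.0073  0.3944  1.7861 -0.3155  0.9866  0.1857] 0.0
90 30 [0.555  0.0106 0.2771] [ 0.1485  0.4305  1.8    -0.5956  1.0788  0.4809] 0.0
90 40 [0.555  0.0392 0.2506] [ 0.2341  0.4925  1.8194 -0.754   1.1514  0.6671] 0.0
90 50 [0.555  0.0664 0.2293] [ 0.3093  0.5585  1.8234 -0.8731  1.2603  0.8108] 0.0
90 60 [0.555  0.0911 0.2084] [ 0.372   0.631   1.8191 -0.9629  1.3854  0.9217] 0.0
90 65 [0.555  0.1023 0.1989] [ 0.3984  0.6675  1.8142 -0.9995  1.4522  0.9655] 0.0
110 0 [ 0.5803 -0.0715  0.316 ] [-0.1227  0.4026  1.6734  0.      1.0655 -0.4717] 0.0
110 15 [ 0.5658 -0.0315  0.2872] [ 0.0067  0.3916  1.7909 -0.3179  0.8946 -0.1504] 0.0
110 30 [0.5507 0.0098 0.2771] [ 0.147   0.3914  1.8689 -0.6811  0.8914  0.2388] 0.0
110 40 [0.5409 0.0368 0.2506] [ 0.2394  0.4354  1.9299 -0.92    0.9324  0.5213] 0.0
110 50 [0.5316 0.0622 0.2293] [ 0.3253  0.4895  1.9722 -1.0998  1.0341  0.7505] 0.0
110 60 [0.5232 0.0855 0.2084] [ 0.4006  0.5565  2.0015 -1.2238  1.1673  0.9293] 0.0
110 65 [0.5193 0.096  0.1989] [ 0.4332  0.5925  2.0111 -1.2681  1.241   1.0007] 0.0
130 0 [ 0.6026 -0.0587  0.316 ] [-0.0971  0.4327  1.6231 -0.      1.0858 -0.7952] 0.0
130 15 [ 0.5752 -0.0261  0.2872] [ 0.0048  0.3891  1.7951 -0.2791  0.8075 -0.5149] 0.0
130 30 [0.5469 0.0076 0.2771] [ 0.1255  0.3553  1.9308 -0.7232  0.688  -0.0414] 0.0
130 40 [0.5285 0.0296 0.2506] [ 0.2121  0.3814  2.0315 -1.1044  0.6897  0.3889] 0.0
130 50 [0.5111 0.0504 0.2293] [ 0.2992  0.4208  2.0982 -1.34    0.802   0.6948] 0.00058
130 60 [0.4952 0.0693 0.2084] [ 0.3882  0.4718  2.113  -1.34    0.9683  0.812 ] 0.012807
130 65 [0.4879 0.0779 0.1989] [ 0.4321  0.5039  2.1199 -1.34    1.0585  0.8813] 0.022515
```

Feasible with spout azimuth 90°: q4 goes to about −1.0 and q5 to about 1.4. First I level the cup, then turn it a quarter turn.

step_arm --motion '[-8,0,3,0,0.05,0,-16,0,6,0,0.1,0,-16,0,6,0,0.1,0,-16,0,6,0,0.1,0,-9,0,3,0,0.06,0,0,0,0,0,0,0]'

```text
time: 7.98
eef_pos: [0.6353, 0.008, 0.3159]
eef_rot: [-0.005, -0.007, 1.0, 0.001]
ft_force: [0.0, 0.0, -2.2]
opening: 0.626
```

step_arm --motion '[0,0,0,0,0,0.08,0,0,0,0,0,0.16,0,0,0,0,0,0.18,0,0,0,0,0,0.18,0,0,0,0,0,0.18,0,0,0,0,0,0.18,0,0,0,0,0,0.18,0,0,0,0,0,0.18,0,0,0,0,0,0.16,0,0,0,0,0,0]'

```text
time: 9.22
eef_pos: [0.6339, 0.0092, 0.3169]
eef_rot: [-0.001, 0.686, 0.727, 0.001]
ft_force: [0.6, 1.3, -1.6]
opening: 0.626
```

```bash
cat >> h.py <<'E'
from fk import target
def state(lipxyz,tilt,az=90):
    s,p,R=pose(); m=R.as_matrix(); tp,Rt=target(lipxyz,np.radians(tilt),np.radians(az))
    print("t",round(s["time"],2),"q",s["qpos"],"open",round(s["opening"],3),"F",s["ft_force"])
    print("tcp",p,"lip",p+R.apply([.064,0,.156]),"spout az",np.degrees(np.arctan2(m[1,0],m[0,0])),"tilt",np.degrees(np.arccos(-m[2,2])))
    print("shift mm",R.inv().apply(tp-p)*1000,"turn",(R.inv()*Rt).as_rotvec())
E
python3 - <<'E'
from h import *
state([.555,-.012,.16],0)
E
```

```text
t 9.22 q [-0.004   0.4736  1.5501  0.0022  1.1182 -0.0632] open 0.626 F [ 0.5901  1.3438 -1.6202]
tcp [0.6339 0.0092 0.3169] lip [0.6301 0.0734 0.1611] spout az 93.33518788585161 tilt 0.11520395041543603
shift mm [-80.5161 -83.6776   0.7983] turn [-0.0002 -0.002   0.0582]
```

step_arm --motion '[-6,-6,0,0,0,0.058,-12,-11,0,0,0,0,-17,-16,0,0,0,0,-17,-16,0,0,0,0,-16,-15,0,0,0,0,-11,-10,0,0,0,0,-5,-5,0,0,0,0,0,0,0,0,0,0]'

```text
time: 10.22
eef_pos: [0.5508, -0.08, 0.3174]
eef_rot: [0.0, 0.702, 0.712, 0.001]
ft_force: [0.2, -0.9, -2.0]
opening: 0.624
```

```bash
python3 - <<'E'
from h import *
state([.555,-.012,.14],0)
E
```

```text
t 10.22 q [-0.1654  0.3601  1.7386  0.0022  1.0404 -0.1808] open 0.624 F [ 0.1682 -0.8926 -2.0263]
tcp [ 0.5508 -0.08    0.3174] lip [ 0.5503 -0.0158  0.1615] spout az 90.81705728838618 tilt 0.1777377261370738
shift mm [ 3.9245  4.2152 21.4125] turn [ 0.0028 -0.0014  0.0143]
```

step_arm --motion '[4,4,4,0.003,0,0.014,8,0,-3,0,-0.05,0,15.6,0,-6.4,0,-0.1,0,15.6,0,-6.4,0,-0.1,0,15.6,0,-6.4,0,-0.1,0,10,0,-4,0,-0.06,0,0,0,0,0,0,0]'

```text
time: 11.1
eef_pos: [0.5592, -0.0011, 0.3263]
eef_rot: [0.147, 0.692, 0.692, -0.145]
ft_force: [-0.3, -0.5, -2.4]
opening: 0.625
```

```bash
python3 - <<'E'
from h import *
state([.555,-.012,.095],24)
E
```

```text
t 11.1 q [ 0.0822  0.3715  1.7304 -0.4655  1.1186  0.3047] open 0.625 F [-0.3097 -0.5087 -2.4376]
tcp [ 0.5592 -0.0011  0.3263] lip [ 0.5597 -0.0057  0.1578] spout az 89.99454827622831 tilt 23.882905517837493
shift mm [20.0014 -4.3884 59.8025] turn [ 0.003  -0.0021 -0.0001]
```

step_arm --motion '[5,-2,14,0.003,-0.002,0,6,-1,18,0,0,0,6,-1,18,0,0,0,3,0,10,0,0,0,0,0,0,0,0,0]'

```text
time: 11.72
eef_pos: [0.5548, -0.0089, 0.2578]
eef_rot: [0.144, 0.693, 0.691, -0.147]
ft_force: [0.9, 0.0, -2.0]
opening: 0.628
```

```bash
python3 - <<'E'
from h import *
import cv2
state([.555,-.012,.095],35)
im=ctrl.snapshot("side"); cv2.imwrite("pics/s4.png",cv2.resize(im[100:300,180:380,::-1],None,fx=3,fy=3,interpolation=cv2.INTER_CUBIC))
im=ctrl.snapshot("top"); cv2.imwrite("pics/t4.png",cv2.resize(im[150:300,200:350,::-1],None,fx=4,fy=4,interpolation=cv2.INTER_CUBIC))
E
```

```text
t 11.72 q [ 0.0683  0.4404  1.8215 -0.5055  0.9777  0.3787] open 0.628 F [ 0.9319  0.0381 -1.9534]
tcp [ 0.5548 -0.0089  0.2578] lip [ 0.5543 -0.0131  0.0892] spout az 89.85850036317859 tilt 23.751519338040517
shift mm [ 30.3523   0.0335 -15.2133] turn [-0.0045 -0.1963 -0.0018]
```

View pics/s4.png

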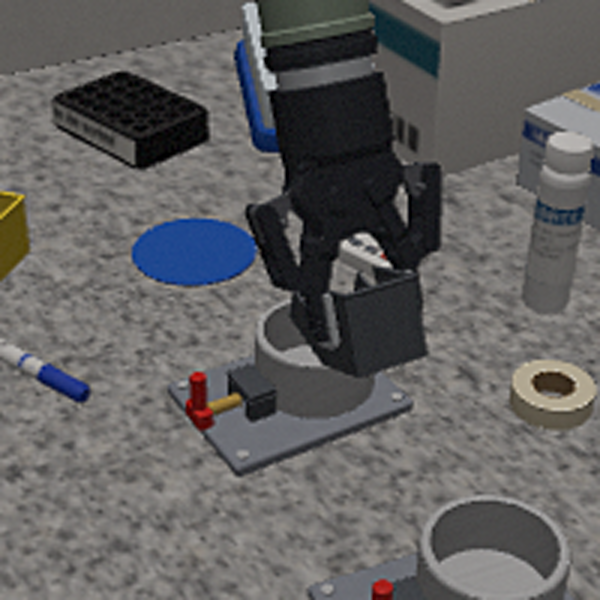

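View pics/t4.png

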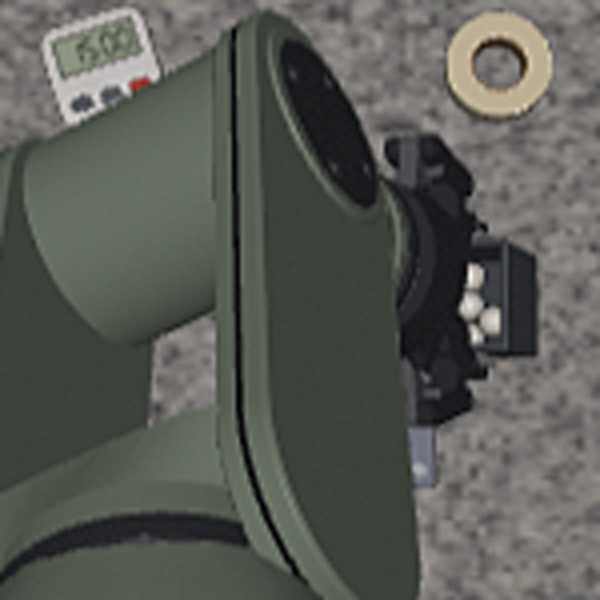

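The side picture shows the spout over the jar, and the top picture shows balls still in the cup at crop (475,300). Tilting slowly about the lip.

step_arm --motion '[8,0,-3,0,-0.05,0,9.4,0,-3.8,0,-0.06,0,9.4,0,-3.8,0,-0.06,0,9.4,0,-3.8,0,-0.06,0,6.2,0,-2.6,0,-0.04,0,6.2,0,-2.6,0,-0.04,0,0,0,0,0,0,0]'

```text
time: 12.7
eef_pos: [0.5576, 0.0445, 0.2553]
eef_rot: [0.256, 0.663, 0.657, -0.25]
ft_force: [0.1, -0.1, -1.4]
opening: 0.627
```

```bash
python3 - <<'E'
from h import *
state([.555,-.012,.085],50)
E
```

```text
t 12.7 q [ 0.2285  0.4954  1.8086 -0.7869  1.1707  0.6827] open 0.627 F [ 0.1411 -0.1282 -1.449 ]
tcp [0.5576 0.0445 0.2553] lip [ 0.5593 -0.0122  0.0965] spout az 89.08778570949883 tilt 41.93909902313495
shift mm [30.3172 -2.9746  1.0107] turn [ 0.005  -0.1407 -0.0122]
```

step_arm --motion '[8,-1,1,0.002,-0.035,-0.006,8,-1,1,0.002,-0.035,-0.006,8,-1,1,0,-0.035,0,8,0,1,0,-0.035,0,0,0,0,0,0,0,0,0,0,0,0,0]'

```text
time: 13.45
eef_pos: [0.5547, 0.0652, 0.2279]
eef_rot: [0.302, 0.639, 0.64, -0.302]
ft_force: [0.2, 0.3, -0.6]
opening: 0.626
```

```bash
python3 - <<'E'
from h import *
import cv2
state([.555,-.014,.08],60)
im=ctrl.snapshot("side"); cv2.imwrite("pics/s5.png",cv2.resize(im[100:300,180:380,::-1],None,fx=3,fy=3,interpolation=cv2.INTER_CUBIC))
im=ctrl.snapshot("top"); cv2.imwrite("pics/t5.png",cv2.resize(im[150:300,200:350,::-1],None,fx=4,fy=4,interpolation=cv2.INTER_CUBIC))
E
```

```text
t 13.45 q [ 0.2892  0.5613  1.8264 -0.8937  1.252   0.808 ] open 0.626 F [ 0.1852  0.3281 -0.555 ]
tcp [0.5547 0.0652 0.2279] lip [ 0.5549 -0.0146  0.0793] spout az 90.04552514465252 tilt 50.5262880309136
shift mm [26.4066  0.28   -9.265 ] turn [ 0.001  -0.1653  0.0004]
```

View pics/s5.png

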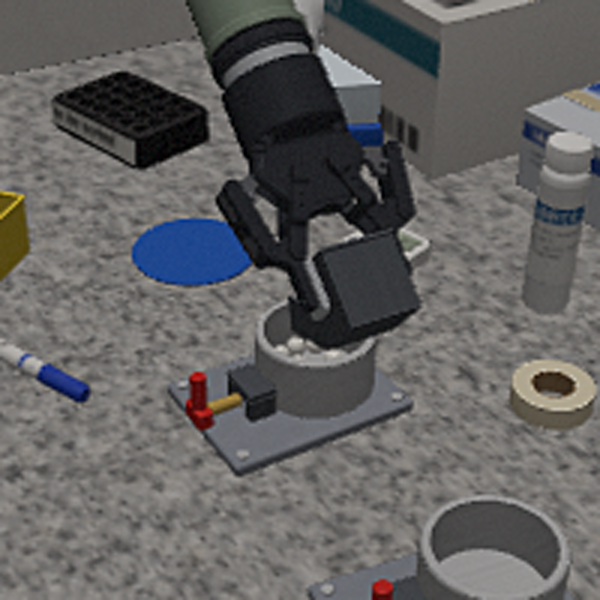

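View pics/t5.png

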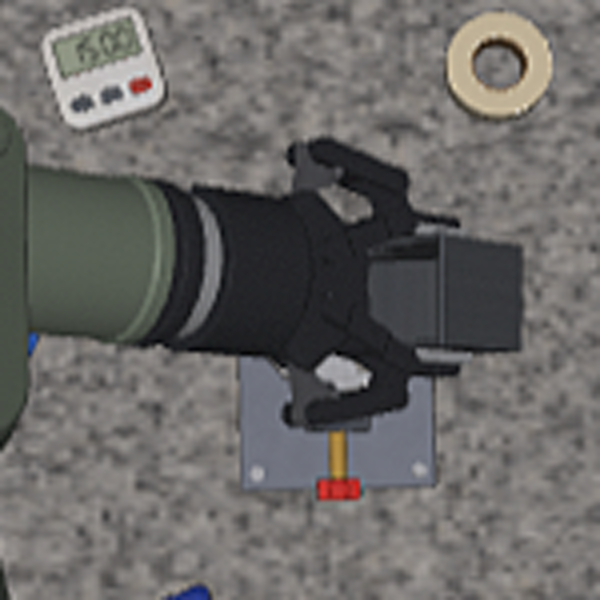

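Balls are dropping into the jar (side crop (295,347)), and the force reading fell from −2.0 to −0.6 N. Going on to about 62° and holding.

step_arm --motion '[6.6,0,-2,0,-0.042,0,6.6,0,-2,0,-0.042,0,6.6,0,-2,0,-0.042,0,6.6,0,-2,0,-0.042,0,5,0,-1.5,0,-0.03,0,0,0,0,0,0,0,0,0,0,0,0,0,0,0,0,0,0,0]'

```text
time: 14.55
eef_pos: [0.5549, 0.0926, 0.2064]
eef_rot: [0.368, 0.604, 0.604, -0.367]
ft_force: [-0.4, -0.2, -1.5]
opening: 0.626
```

```bash
python3 - <<'E'
from h import *
import cv2
state([.555,-.014,.10],62)
im=ctrl.snapshot("side"); cv2.imwrite("pics/s6.png",cv2.resize(im[140:260,220:360,::-1],None,fx=5,fy=5,interpolation=cv2.INTER_CUBIC))
im=ctrl.snapshot("top"); cv2.imwrite("pics/t6.png",cv2.resize(im[180:280,240:360,::-1],None,fx=5,fy=5,interpolation=cv2.INTER_CUBIC))
E
```

```text
t 14.55 q [ 0.3603  0.6438  1.82   -1.0028  1.4074  0.9352] open 0.626 F [-0.435  -0.2333 -1.4583]
tcp [0.5549 0.0926 0.2064] lip [ 0.5553 -0.0166  0.0779] spout az 89.87523630383261 tilt 62.63973143366632
shift mm [-20.21     0.096  -11.7068] turn [ 0.0018  0.0112 -0.001 ]
```

View pics/s6.png

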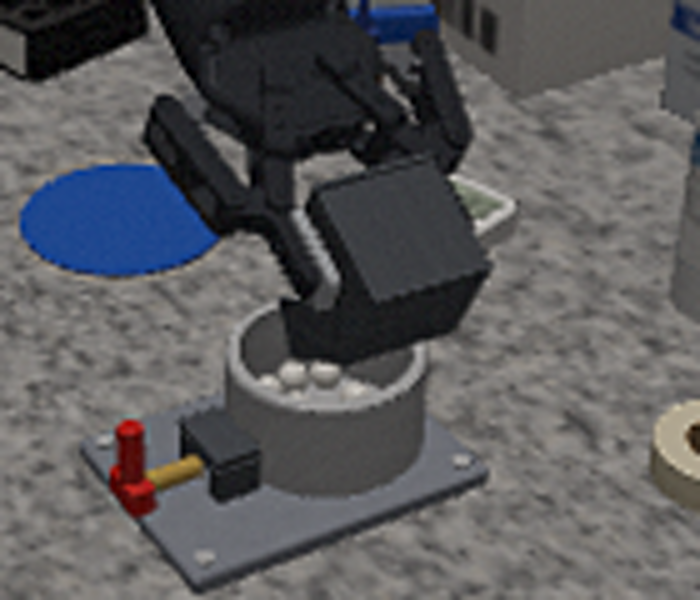

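View pics/t6.png

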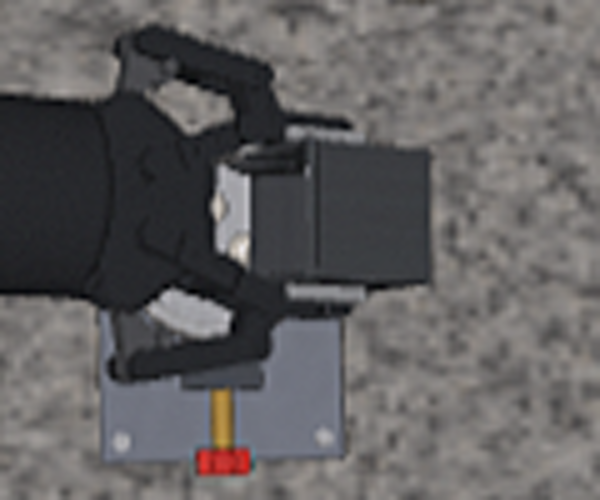

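step_arm --motion '[0,0,0,0,0,0,0,0,0,0,0,0,-10,0,-5,0,0,0,-18,0,-9,0,0,0,-18,0,-9,0,0,0,-10,0,-5,0,0,0,0,0,0,0,0,0]'

```text
time: 15.52
eef_pos: [0.5548, 0.0912, 0.2758]
eef_rot: [0.369, 0.605, 0.603, -0.366]
ft_force: [0.2, 0.3, -1.5]
opening: 0.627
```

```bash
python3 - <<'E'
from h import *
import cv2
state([.555,-.014,.14],0)
im=ctrl.snapshot("side"); cv2.imwrite("pics/s7.png",cv2.resize(im[140:260,220:360,::-1],None,fx=5,fy=5,interpolation=cv2.INTER_CUBIC))
im=ctrl.snapshot("top"); cv2.imwrite("pics/t7.png",cv2.resize(im[180:280,240:360,::-1],None,fx=5,fy=5,interpolation=cv2.INTER_CUBIC))
E
```

```text
t 15.53 q [ 0.3583  0.5485  1.7729 -0.9895  1.4827  0.8181] open 0.627 F [ 0.1818  0.2612 -1.5401]
tcp [0.5548 0.0912 0.2758] lip [ 0.5556 -0.0179  0.1472] spout az 89.36950987972867 tilt 62.61214668036951
shift mm [-95.7947   0.2843 140.9369] turn [ 0.0052  1.0928 -0.0031]
```

View pics/s7.png

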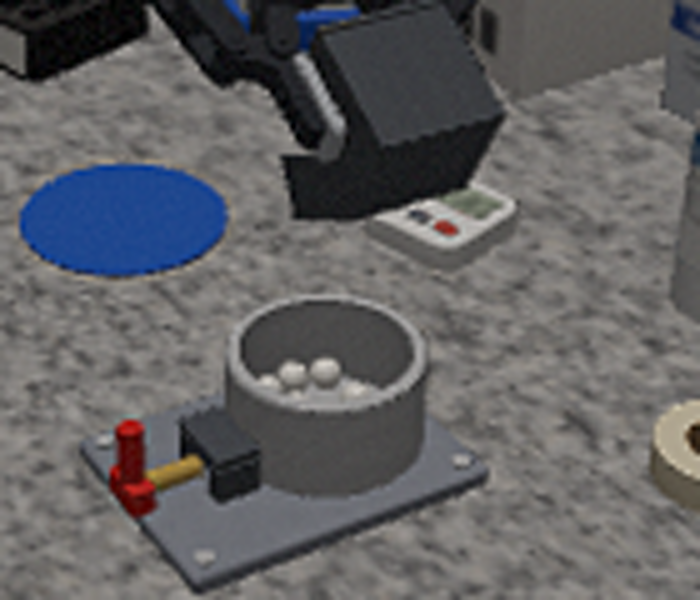

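View pics/t7.png

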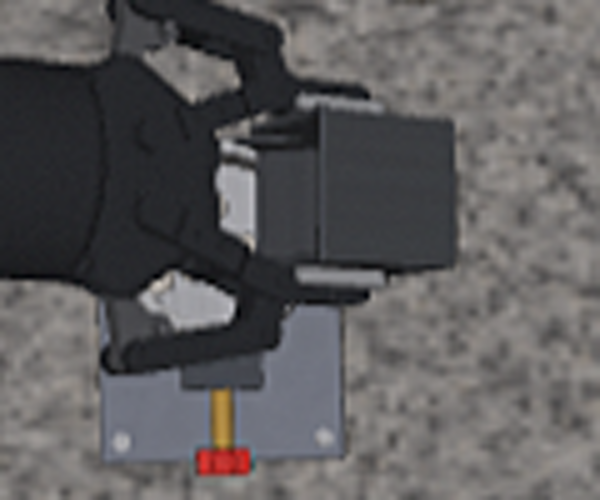

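step_arm --motion '[-8,0,2,0,0.05,0,-16,0,5,0,0.1,0,-18,0,6,0,0.12,0,-20,0,7,0,0.13,0,-20,0,7,0,0.13,0,-20,0,7,0,0.13,0,-20,0,7,0,0.13,0,-18,0,6,0,0.12,0,-15,0,5,0,0.1,0,0,0,0,0,0,0]'

```text
time: 16.88
eef_pos: [0.5533, -0.0646, 0.3221]
eef_rot: [0.017, 0.706, 0.707, -0.016]
ft_force: [0.4, 0.6, -0.3]
opening: 0.626
```

```bash
python3 - <<'E'
from h import *
import cv2
state([.560,.220+.064,.14],0)
im=ctrl.snapshot("side"); cv2.imwrite("pics/s8.png",cv2.resize(im[100:260,200:360,::-1],None,fx=3.7,fy=3.7,interpolation=cv2.INTER_CUBIC))
im=ctrl.snapshot("top"); cv2.imwrite("pics/t8.png",cv2.resize(im[180:280,240:360,::-1],None,fx=5,fy=5,interpolation=cv2.INTER_CUBIC))
E
```

```text
t 16.88 q [-0.125   0.3556  1.7329 -0.0523  1.0462 -0.1006] open 0.626 F [ 0.4033  0.5755 -0.3079]
tcp [ 0.5533 -0.0646  0.3221] lip [ 0.5534 -0.0078  0.1633] spout az 90.08813877127783 tilt 2.630175453793976
shift mm [285.4457   7.1651  13.0131] turn [0.0018 0.0459 0.0016]
```

View pics/s8.png

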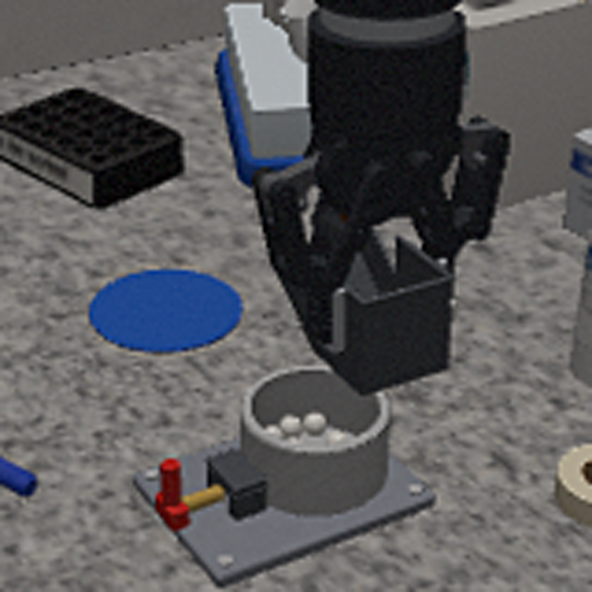

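View pics/t8.png

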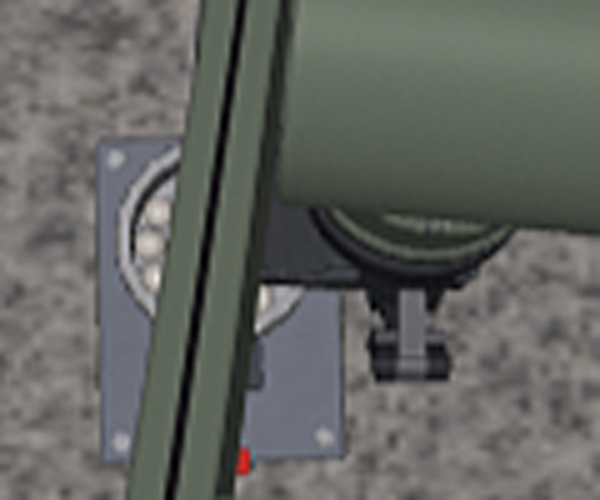

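step_arm --motion '[12,1,0,0,0.046,0,24,1,0,0,0,0,33,1,0,0,0,0,38,1,0,0,0,0,38,1,0,0,0,0,38,1,0,0,0,0,38,1,0,0,0,0,32,0,0,0,0,0,18,0,0,0,0,0,0,0,0,0,0,0]'

```text
time: 18.23
eef_pos: [0.5549, 0.2264, 0.3199]
eef_rot: [0.005, 0.7, 0.714, -0.003]
ft_force: [0.3, -0.4, -0.8]
opening: 0.629
```

```bash
python3 - <<'E'
from h import *
import cv2
state([.560,.220+.064,.04],0)
im=ctrl.snapshot("side"); cv2.imwrite("pics/s9.png",cv2.resize(im[100:260,200:360,::-1],None,fx=3.7,fy=3.7,interpolation=cv2.INTER_CUBIC))
im=ctrl.snapshot("top"); cv2.imwrite("pics/t9.png",cv2.resize(im[180:300,160:320,::-1],None,fx=5,fy=5,interpolation=cv2.INTER_CUBIC))
E
```

```text
t 18.23 q [ 0.371   0.4206  1.6326 -0.013   1.0896  0.357 ] open 0.629 F [ 0.3209 -0.4282 -0.8243]
tcp [0.5549 0.2264 0.3199] lip [0.5541 0.2886 0.1632] spout az 91.14511947284169 tilt 0.6623626049625971
shift mm [ -5.0901   4.6408 123.957 ] turn [0.003  0.0112 0.02  ]
```

View pics/s9.png

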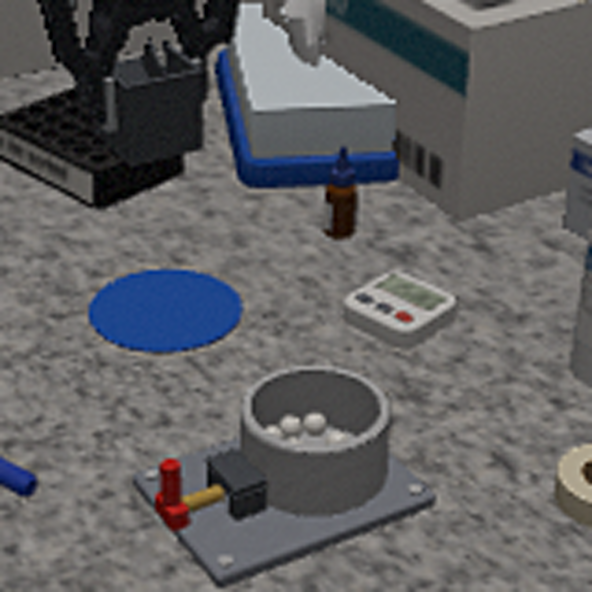

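View pics/t9.png

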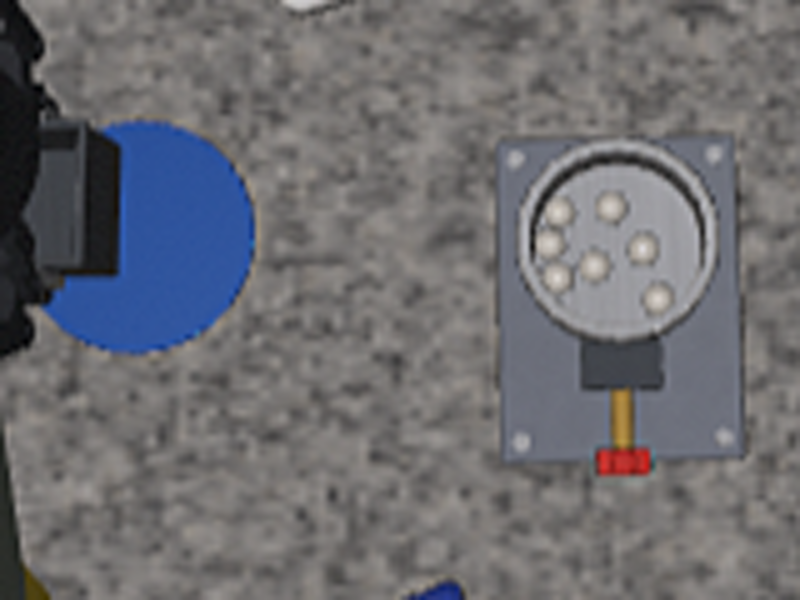

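All seven balls are visible in the jar in the top crop: (558,212), (610,207), (549,243), (594,266), (642,248), (557,277), (658,298). The bolt is still drawn. Lowering the cup onto the mat.

step_arm --motion '[-5,5,10,0.003,0.011,0.02,0,0,20,0,0,0,0,0,28,0,0,0,0,0,25,0,0,0,0,0,16,0,0,0,0,0,0,0,0,0]'

```text
time: 19.08
eef_pos: [0.5624, 0.2114, 0.2163]
eef_rot: [0.0, 0.713, 0.702, -0.001]
ft_force: [-0.1, 0.1, -0.5]
opening: 0.627
```

```bash
python3 - <<'E'
from h import *
state([.560,.220+.064,.036],0)
E
```

```text
t 19.07 q [ 0.3406  0.5309  1.745  -0.0011  0.8669  0.3567] open 0.627 F [-0.109   0.0845 -0.5   ]
tcp [0.5624 0.2114 0.2163] lip [0.5632 0.2752 0.0602] spout az 89.11944164458167 tilt 0.08325982279350964
shift mm [ 8.6114 -2.4999 24.3028] turn [-0.0008  0.0012 -0.0154]
```

step_arm --motion '[8.6,-2.5,8,-0.001,0.001,-0.015,0,0,8,0,0,0,0,0,4,0,0,0,0,0,0,0,0,0]'

```text
time: 19.58
eef_pos: [0.5608, 0.2208, 0.1971]
eef_rot: [0.001, 0.707, 0.707, 0.002]
ft_force: [0.8, -0.2, -0.1]
opening: 0.63
```

```bash
python3 - <<'E'
from h import *
state([.560,.220+.064,.0352],0)
E
```

```text
t 19.57 q [ 0.356   0.5558  1.7593 -0.0002  0.8219  0.3558] open 0.63 F [ 0.8018 -0.2003 -0.0883]
tcp [0.5608 0.2208 0.1971] lip [0.5614 0.285  0.0412] spout az 90.022591642962 tilt 0.2621301992935778
shift mm [-0.7837 -0.8079  5.8594] turn [ 0.0043 -0.0015  0.0004]
```

step_arm --motion '[0,0,3,0.004,-0.001,0,0,0,2.5,0,0,0,0,0,0,0,0,0]'

```text
time: 19.95
eef_pos: [0.561, 0.2209, 0.1918]
eef_rot: [0.0, 0.707, 0.707, 0.001]
ft_force: [-0.3, -0.4, -1.1]
opening: 0.629
```

```bash
python3 - <<'E'
from h import *
state([.560,.220+.064,.0352],0)
E
```

```text
t 19.95 q [0.3559 0.5633 1.762  0.0004 0.8149 0.3552] open 0.629 F [-0.3288 -0.4373 -1.0892]
tcp [0.561  0.2209 0.1918] lip [0.5611 0.285  0.0358] spout az 90.0256318498971 tilt 0.07851986849240725
shift mm [-0.861  -0.974   0.5781] turn [ 0.0011 -0.0008  0.0004]
```

step_arm --motion '[0,0,1.2,0,0,0,0,0,0,0,0,0]'

```text
time: 20.2
eef_pos: [0.5612, 0.2209, 0.1913]
eef_rot: [0.0, 0.707, 0.707, 0.001]
ft_force: [-0.5, -0.4, -0.3]
opening: 0.626
```

step_arm --motion '[0,0,0,0,0,0,0,0,0,0,0,0,0,0,0,0,0,0,0,0,0,0,0,0,0,0,0,0,0,0]' --hand 84

```text
time: 20.82
eef_pos: [0.5613, 0.2209, 0.1914]
eef_rot: [0.0, 0.707, 0.707, 0.001]
ft_force: [-0.6, 0.4, -0.1]
opening: 0.984
```

```bash
python3 - <<'E'
from h import *
import cv2
state([.560,.220+.064,.0352],0)
im=ctrl.snapshot("side"); cv2.imwrite("pics/s10.png",cv2.resize(im[120:240,190:310,::-1],None,fx=5,fy=5,interpolation=cv2.INTER_CUBIC))
E
```

```text
t 20.82 q [0.3558 0.564  1.762  0.0006 0.8126 0.3552] open 0.984 F [-0.6095  0.3814 -0.0804]
tcp [0.5613 0.2209 0.1914] lip [0.5617 0.2851 0.0355] spout az 90.01153652682882 tilt 0.16917202466604198
shift mm [-0.9244 -1.3291  0.1563] turn [ 0.0026 -0.0014  0.0002]
```

View pics/s10.png

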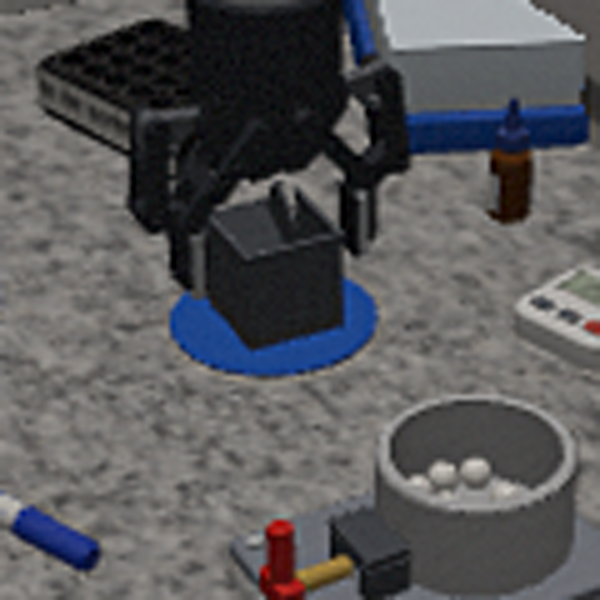

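The cup stands on the mat with the fingers clear on both sides (crop (275,270)). Withdrawing straight up.

step_arm --motion '[0,0,-10,0,0,0,0,0,-20,0,0,0,0,0,-25,0,0,0,0,0,-30,0,0,0,0,0,-35,0,0,0,0,0,-20,0,0,0,0,0,0,0,0,0]'

```text
time: 21.75
eef_pos: [0.5608, 0.2207, 0.3397]
eef_rot: [0.001, 0.707, 0.707, 0.003]
ft_force: [-0.3, 0.4, 0.2]
opening: 0.982
```

```bash
python3 - <<'E'
from h import *
import cv2
state([.560,.220+.064,.0352],0)
im=ctrl.snapshot("side"); cv2.imwrite("pics/s11.png",cv2.resize(im[120:260,190:330,::-1],None,fx=4.2,fy=4.2,interpolation=cv2.INTER_CUBIC))
E
```

```text
t 21.75 q [0.3557 0.4072 1.6001 0.0004 1.1281 0.3553] open 0.982 F [-0.347   0.3884  0.1563]
tcp [0.5608 0.2207 0.3397] lip [0.5617 0.2851 0.1839] spout az 90.01129748975401 tilt 0.3613658257931584
shift mm [ -1.0401  -1.64   148.5035] turn [ 0.0058 -0.0026  0.0002]
```

View pics/s11.png

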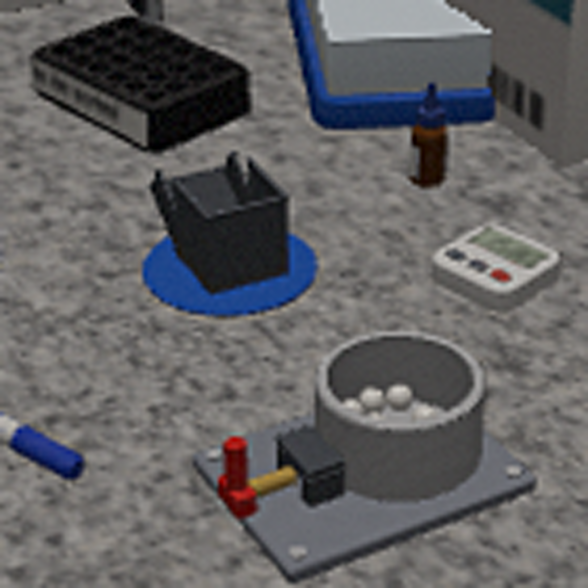

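The cup is standing free on the mat (crop (230,230)), and the bolt is still drawn with its knob top at (236,441). I close the fingers and go behind the knob.

step_arm --motion '[-12,-8,0,0.005,-0.003,0,-26,-17,0,0,0,0,-36,-24,0,0,0,0,-40,-26,0,0,0,0,-40,-26,0,0,0,0,-34,-22,0,0,0,0,-24,-15,0,0,0,0,-12,-8,0,0,0,0,0,0,0,0,0,0]' --hand 0

```text
time: 22.92
eef_pos: [0.4025, -0.0134, 0.3308]
eef_rot: [-0.006, 0.707, 0.707, -0.011]
ft_force: [0.5, -0.3, 0.2]
opening: 0.003
```

```bash
python3 - <<'E'
from h import *
print("knob side",[onz("side",245.8,224.6,z) for z in (.05,.054)],"top",onz("top",284.2,272,.045), tri((284.2,272.),(245.8,224.6)))
goto([.415,-.005,.20],0,-np.pi/2)
E
```

```text
knob side [array([ 0.4612, -0.0011,  0.05  ]), array([ 0.4591, -0.0059,  0.054 ])] top [ 0.4591 -0.0053  0.045 ] (array([ 0.4592, -0.0053,  0.0536]), np.float64(0.0002105037482815167))
t 22.93 q [-0.0589  0.1234  2.0343 -0.0093  1.0081 -0.0541] open 0.003 F [ 0.4621 -0.3414  0.1572]
tcp [ 0.4025 -0.0134  0.3308] grasp now [ 0.3987 -0.0144  0.1759] tool z [-0.0247 -0.0064 -0.9997] tool y [ 0.9997  0.0002 -0.0247]
target tcp [ 0.415 -0.005  0.355] shift mm [  8.2123  11.9107 -24.5234] turn [-0.0247  0.0064  0.0002]
```

step_arm --motion '[8,11,15,-0.025,0.006,0,0,0,28,0,0,0,0,0,30,0,0,0,0,0,25,0,0,0,0,0,12,0,0,0,0,0,0,0,0,0]'

```text
time: 23.68
eef_pos: [0.4175, -0.0018, 0.217]
eef_rot: [0.001, 0.706, 0.708, 0.002]
ft_force: [-0.0, 0.4, -0.4]
opening: -0.001
```

```bash
python3 - <<'E'
from h import *
import cv2
goto([.415,-.005,.208-.155],0,-np.pi/2)
im=ctrl.snapshot("side"); cv2.imwrite("pics/s12.png",cv2.resize(im[140:260,190:330,::-1],None,fx=5,fy=5,interpolation=cv2.INTER_CUBIC))
E
```

```text
t 23.68 q [-0.0324  0.3054  2.1676  0.0026  0.6636 -0.0383] open -0.001 F [-0.0447  0.4246 -0.4239]
tcp [ 0.4175 -0.0018  0.217 ] grasp now [ 0.4183 -0.0016  0.062 ] tool z [ 0.0051  0.0015 -1.    ] tool y [1.     0.0038 0.0051]
target tcp [ 0.415 -0.005  0.208] shift mm [-3.1899 -2.6075  8.9666] turn [ 0.0051 -0.0014  0.0038]
```

View pics/s12.png

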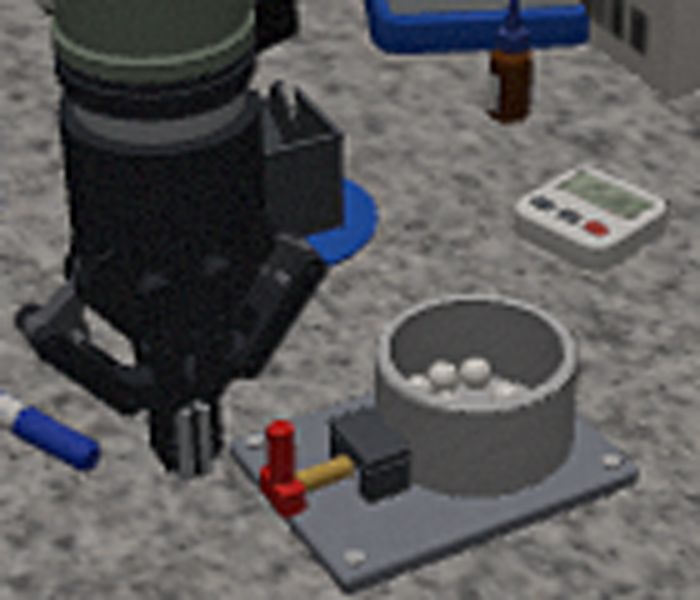

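step_arm --motion '[-3,0,9,0.005,-0.001,0.004,0,8,0,0,0,0,0,5,0,0,0,0,0,5,0,0,0,0,0,5,0,0,0,0,0,0,0,0,0,0]'

```text
time: 24.48
eef_pos: [0.4432, -0.0051, 0.21]
eef_rot: [0.002, 0.707, 0.707, 0.002]
ft_force: [-0.3, 0.6, 0.4]
opening: 0.0
```

```bash
python3 - <<'E'
from h import *
import cv2
goto([.46,-.005,.208-.155],0,-np.pi/2)
im=ctrl.snapshot("side"); cv2.imwrite("pics/s13.png",cv2.resize(im[180:260,210:330,::-1],None,fx=6,fy=6,interpolation=cv2.INTER_CUBIC))
E
```

```text
t 24.48 q [-0.0376  0.3484  2.1197  0.0009  0.6686 -0.0373] open 0.0 F [-0.3492  0.6394  0.3921]
tcp [ 0.4432 -0.0051  0.21  ] grasp now [ 0.444 -0.005  0.055] tool z [ 0.0049  0.0004 -1.    ] tool y [ 1.     -0.001   0.0049]
target tcp [ 0.46  -0.005  0.208] shift mm [ 0.0922 16.7492  2.0748] turn [ 0.0049 -0.0004 -0.001 ]
```

View pics/s13.png

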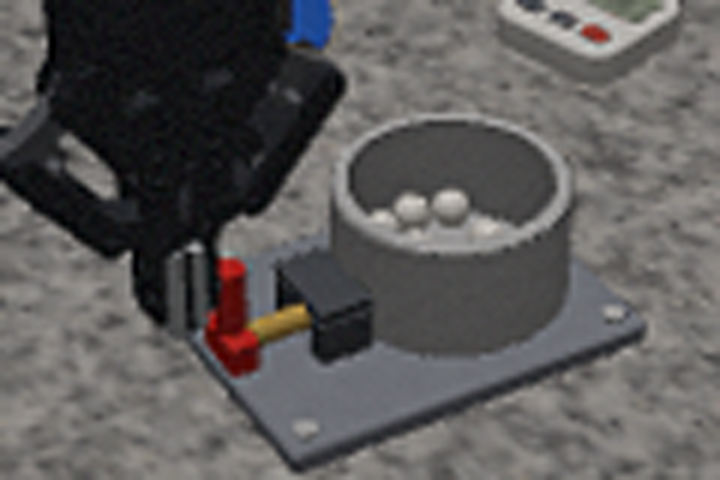

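The fingertips are just behind the knob (crop (200,290) against the knob at (232,285)). Pushing.

step_arm --motion '[0,4,0,0.004,0,0,0,4,0,0,0,0,0,4,0,0,0,0,0,4,0,0,0,0]'

```text
time: 25.02
eef_pos: [0.4588, -0.0049, 0.2099]
eef_rot: [-0.001, 0.707, 0.707, -0.001]
ft_force: [-2.3, 0.8, 1.1]
opening: 0.002
```

```bash
python3 - <<'E'
from h import *
import cv2
goto([.46,-.005,.208-.155],0,-np.pi/2)
im=ctrl.snapshot("side"); cv2.imwrite("pics/s14.png",cv2.resize(im[180:260,210:330,::-1],None,fx=6,fy=6,interpolation=cv2.INTER_CUBIC))
E
```

```text
t 25.02 q [-0.0359  0.3683  2.0833  0.0011  0.6929 -0.0358] open 0.002 F [-2.3026  0.798   1.1427]
tcp [ 0.4588 -0.0049  0.2099] grasp now [ 0.4583 -0.0048  0.0549] tool z [-0.0029  0.0008 -1.    ] tool y [ 1.     -0.001  -0.0029]
target tcp [ 0.46  -0.005  0.208] shift mm [-0.1208  1.2257  1.8598] turn [-0.0029 -0.0008 -0.001 ]
```

View pics/s14.png

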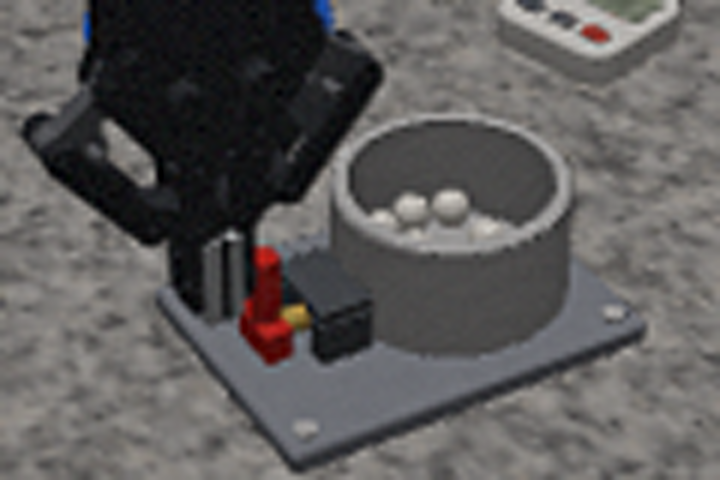

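step_arm --motion '[0,3,0,0,0,0,0,3,0,0,0,0]'

```text
time: 25.32
eef_pos: [0.4641, -0.0048, 0.2095]
eef_rot: [-0.003, 0.707, 0.707, -0.002]
ft_force: [-10.6, 1.2, 7.8]
opening: -0.002
```

step_arm --motion '[0,2.5,0,0,0,0]'

```text
time: 25.45
eef_pos: [0.465, -0.0048, 0.2092]
eef_rot: [-0.005, 0.707, 0.707, -0.005]
ft_force: [-8.4, 0.6, 6.0]
opening: -0.004
```

step_arm --motion '[0,2.5,0,0,0,0]'

```text
time: 25.58
eef_pos: [0.4659, -0.0049, 0.2089]
eef_rot: [-0.007, 0.707, 0.707, -0.007]
ft_force: [-8.6, 0.1, 6.3]
opening: -0.003
```

```bash
python3 - <<'E'
from h import *
import cv2
goto([.46,-.005,.208-.155],0,-np.pi/2)
im=ctrl.snapshot("side"); cv2.imwrite("pics/s15.png",cv2.resize(im[180:260,210:330,::-1],None,fx=6,fy=6,interpolation=cv2.INTER_CUBIC))
E
```

```text
t 25.57 q [-0.0352  0.3813  2.0629  0.0002  0.7175 -0.0348] open -0.003 F [-8.5504  0.071   6.3351]
tcp [ 0.4659 -0.0049  0.2089] grasp now [ 0.4628 -0.0047  0.0539] tool z [-0.0202  0.0009 -0.9998] tool y [ 0.9998 -0.0006 -0.0202]
target tcp [ 0.46  -0.005  0.208] shift mm [-0.1211 -5.8871  1.0056] turn [-0.0202 -0.0009 -0.0006]
```

View pics/s15.png

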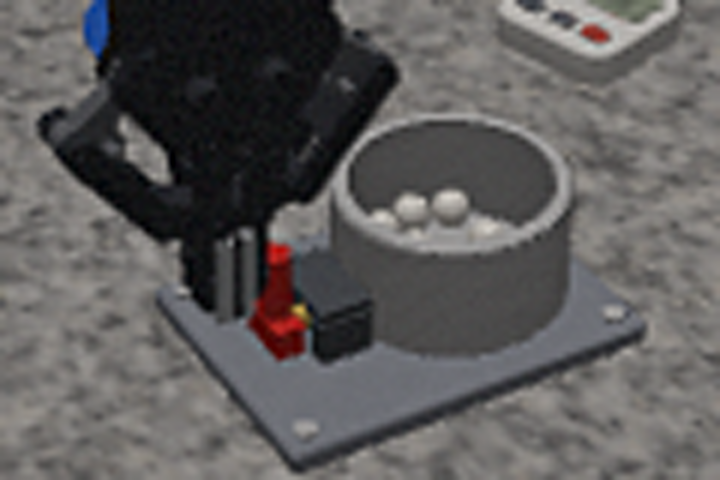

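```bash
python3 - <<'E'
from h import *
import cv2
print("knob P now",onz("side",256.3,221.3,.054))
s=cv2.imread("pics/side0.png")
cv2.imwrite("pics/cq.png",cv2.resize(s[260:340,280:385],None,fx=6,fy=6,interpolation=cv2.INTER_CUBIC))
im=ctrl.snapshot("side")[:,:,::-1]
cv2.imwrite("pics/s16.png",cv2.resize(im[205:250,240:285],None,fx=12,fy=12,interpolation=cv2.INTER_CUBIC))
E
```

```text
knob P now [ 0.4836 -0.0059  0.054 ]
```

View pics/cq.png

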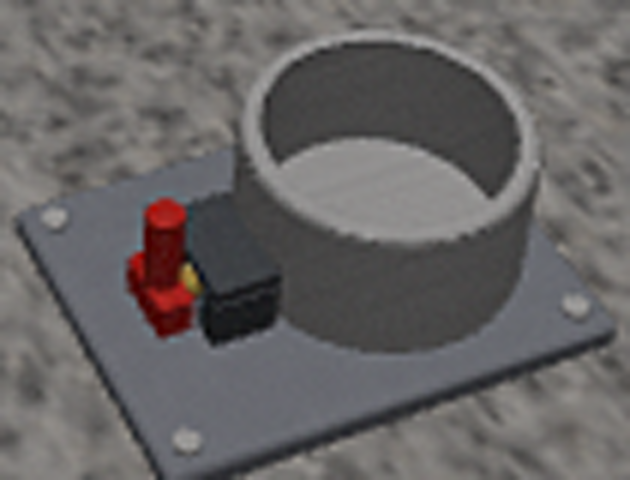

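View pics/s16.png

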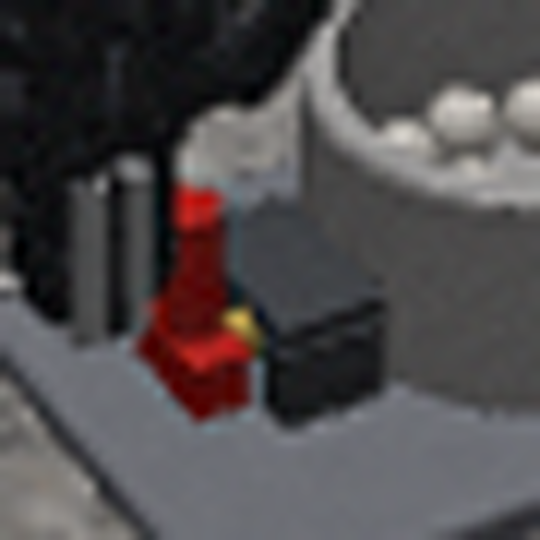

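```bash
python3 - <<'E'
from h import *
k=onz("side",307.1,294.9,.054); j=onz("side",344.6,282.6,.06); print("Q",k,j,np.linalg.norm((j-k)[:2]))
k=onz("side",256.3,221.3,.054); j=onz("side",284.6,210.1,.06); print("P",k,j,np.linalg.norm((j-k)[:2]))
E
```

```text
Q [ 0.4676 -0.2364  0.054 ] [ 0.5384 -0.2475  0.06  ] 0.0716563233169784
P [ 0.4836 -0.0059  0.054 ] [ 0.5526 -0.0056  0.06  ] 0.06896448661123118
```

step_arm --motion '[0,4,0,0,0,0]'

```text
time: 25.8
eef_pos: [0.4674, -0.0049, 0.2085]
eef_rot: [-0.011, 0.707, 0.707, -0.01]
ft_force: [-11.5, -0.2, 9.0]
opening: 0.001
```

step_arm --motion '[0,4,0,0,0,0]'

```text
time: 25.92
eef_pos: [0.4689, -0.0049, 0.208]
eef_rot: [-0.014, 0.707, 0.707, -0.013]
ft_force: [-11.4, 1.1, 8.7]
opening: -0.001
```

```bash
python3 - <<'E'
from h import *
import cv2
goto([.46,-.005,.208-.155],0,-np.pi/2)
im=ctrl.snapshot("side")[:,:,::-1]
cv2.imwrite("pics/s17.png",cv2.resize(im[205:250,240:285],None,fx=12,fy=12,interpolation=cv2.INTER_CUBIC))
E
```

```text
t 25.93 q [-0.0349  0.3895  2.0513 -0.0007  0.7393 -0.0341] open -0.001 F [-11.4277   1.1128   8.7262]
tcp [ 0.4689 -0.0049  0.208 ] grasp now [ 0.4629 -0.0048  0.0531] tool z [-0.0385  0.0008 -0.9993] tool y [ 0.9993 -0.0002 -0.0385]
target tcp [ 0.46  -0.005  0.208] shift mm [-0.0646 -8.8675  0.3272] turn [-0.0385 -0.0008 -0.0002]
```

View pics/s17.png

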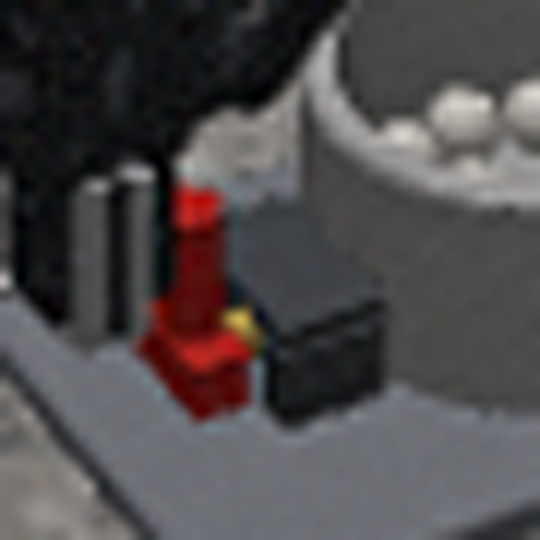

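Pushing to 11 N moved the knob no further: the picture matches the one before, with the knob's block at (195,360) close to the guide as on station_q. Backing off and rising.

step_arm --motion '[0,-8,0,0,0,0,0,-12,0,-0.03,0,0,0,-15,0,0,0,0,0,-8,0,0,0,0,0,0,-20,0,0,0,0,0,-40,0,0,0,0,0,-50,0,0,0,0,-10,-40,0,0,0,0,0,0,0,0,0]'

```text
time: 27.1
eef_pos: [0.4159, -0.0055, 0.3641]
eef_rot: [0.0, 0.707, 0.707, 0.0]
ft_force: [0.2, -1.0, -0.3]
opening: 0.003
```

```bash
python3 - <<'E'
from h import *
import cv2
s=ctrl.sense(); print(s["time"],s["eef_pos"],s["ft_force"])
im=ctrl.snapshot("side"); cv2.imwrite("pics/s18.png",cv2.resize(im[140:360,150:430,::-1],None,fx=2.7,fy=2.7,interpolation=cv2.INTER_CUBIC))
im=ctrl.snapshot("top"); cv2.imwrite("pics/t18.png",cv2.resize(im[140:320,140:440,::-1],None,fx=2.6,fy=2.6,interpolation=cv2.INTER_CUBIC))
E
```

```text
27.1 [ 0.4159 -0.0055  0.3641] [ 0.1897 -0.9606 -0.3445]
```

View pics/s18.png

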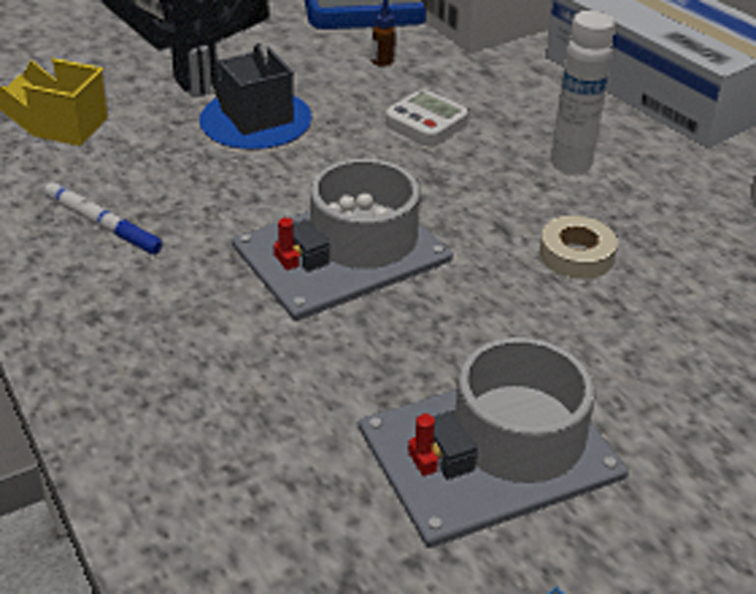

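View pics/t18.png

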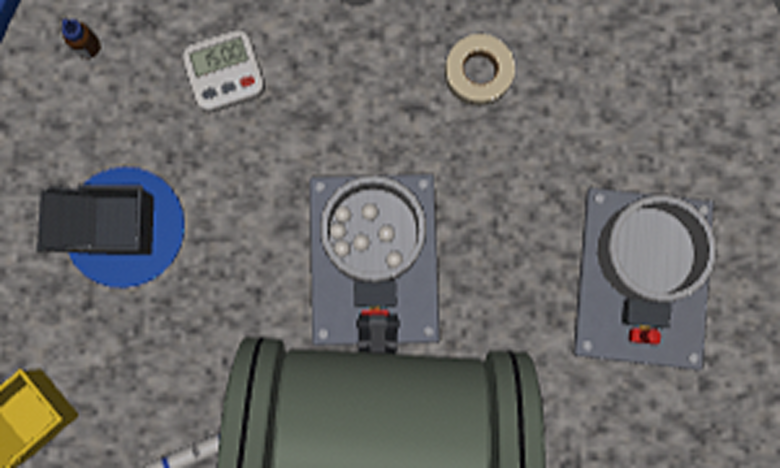

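```bash
python3 - <<'E'
from h import *
import cv2
im=ctrl.snapshot("side")[:,:,::-1]
a=cv2.resize(im[212:257,240:285],None,fx=8,fy=8,interpolation=cv2.INTER_CUBIC)
b=cv2.resize(im[285:330,295:340],None,fx=8,fy=8,interpolation=cv2.INTER_CUBIC)
cv2.imwrite("pics/s19.png",np.hstack([a,b]))
E
```

```text
(no output)
```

View pics/s19.png

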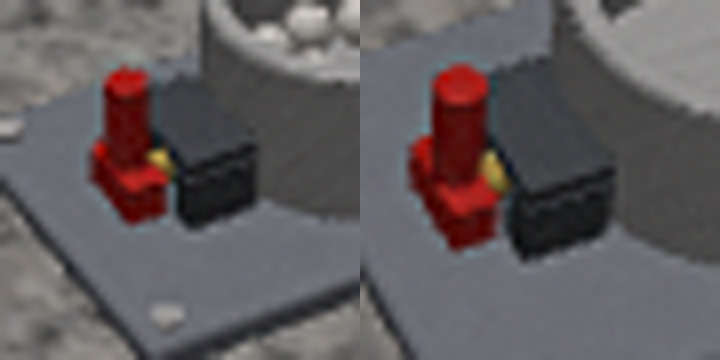

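P's gap between knob block and guide (left, 165 to 178) matches Q's (right, 496 to 512), so the bolt is home. Handing in.

```bash
python3 -c "
from rig import ctrl
print(ctrl.sign_off())"
```

```text
the job is handed in; nothing more can be done
None
```

I poured all seven balls into the jar whose bolt was drawn (station_p), put the empty cup back on its mat, and then pushed that bolt home. I handed the job in at about 27 s of the 72 s allowed; the hand-in reports no verdict.

**Last checks, all good:**
- **Balls:** the top view shows all seven in the jar.
- **Cup:** it stands upright and free on the mat. I released it at about (0.561, 0.221), within about 3 mm of the mat centre I measured.
- **Bolt pushed home:** the knob moved about 24 mm and went no further under an 11 N push. Its gap to the guide block then matched that of the other bolt.
- **Other things:** the other bolt is still home, and none of the other things on the bench shows any movement in the last pictures. The arm is clear of everything.

**What did not go to plan:** tipping the cup straight towards the robot would have taken joint 5 out of range. I levelled the cup again, turned it a quarter turn and poured sideways, so it now stands on the mat with its spout towards +y instead of −x.

**What disagreed:** the knob-to-jar distances, 69 mm on station_p and 72 mm on station_q, differ by about 3 mm. I put that down to reading the pixels.

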